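# Switch the bench supply over with a flat screwdriver

### The arm

A 7-joint arm with a two-finger parallel gripper is mounted at the origin on the work surface. World frame = base frame: x ahead of the robot, y to its left, z up, the work surface at z = 0. Lengths are in m, angles in rad, forces in N, time in s.
With the tool pointing down it reaches from about 0.4 to 0.875 m from the base axis. Payload 19.3 kg.
Tool frame: the origin (TCP) lies midway between the tips of the shut fingers; the grasp point (between the pads) lies 19 mm behind it (bot.grip_point_offset is the distance from the TCP to the grasp point, in m); z points along the fingers, y is the direction in which the jaws open and shut (so a half turn about z gives the same grasp; the last joint's range is limited). The gripper opens to 85 mm and grips with 20 to 120 N. Pads are 22 mm wide; open, the fingers measure 114 mm over their backs; the gripper's body (76 mm by 85 mm) begins 54 mm behind the grasp point. The pads swing forward as they close: fully open they stand 13 mm farther back than shut.
Start: joints at [-1.272, 0.521, -0.036, 1.599, 0.021, 1.021, -0.113], TCP at [0.225, 0.583, 0.231] pointing down, gripper open.
Joint ranges: [-2.91, 2.91], [-0.3, 2.13], [-1.5, 1.42], [0.17, 2.43], [-1.26, 4.41], [0.16, 1.93], [-2.52, 2.52]. Speed limits (rad/s): [1.89, 1.89, 2.39, 2.39, 3.01, 3.01, 3.01].

### API

Orientations are given as [roll, pitch, yaw] about the fixed x, y, z axes, in that order (R = Rz(yaw) Ry(pitch) Rx(roll)).
In Python, from workcell import bot, viewer, workorder gives the robot as it stands.
- The arm moves only by the tool move_arm, never from a script. Its argument "plan" is a list of rows, each a list of 6 numbers: the shift along the tool's x, y, z scaled (see below), then the turn, a rotation vector about the tool's x, y, z scaled (see below). A call has 1 to 5 rows; each row shifts and turns the commanded pose from where the row before left it, along the tool's axes as they then stand; what a row does not reach is not made up. The controller multiplies each number of a shift by 0.025 m and each number of a turn by pi rad. A row lasts 1/10 s, in which the tool goes at most 50 mm and 8.59 degrees, less where a joint would pass 70% of its speed; a pose out of reach is approached as far as the arm can. A call with a number of a shift or a turn outside -1 to 1 is refused whole. A call with a gripper value outside its range is refused whole. "claw" is the closure, from -1 (fully open) to 1 (shut), so that 0 is half open, set as the call begins (left out, the last holds). The fingers move at their own pace and stop on an object; "force" is the grip in N (left out, the last holds). Time passes only in rows, so rows that do not move let the fingers close. It gives the time, the measured TCP pose, the force and the opening at its end, in the units of the state.
- bot.observe(): the state, without advancing time (a new reading comes with each control period).
- viewer.grab_frame(name): name is "scene" or "top" or "wrist"; returns the picture (420x560x3 uint8, red, green, blue); there is no depth.
- viewer.camera_info(name): a dict with "K" (3x3 intrinsics, pixels), "D" ([k1, k2, p1, p2, k3] as OpenCV has them; the pictures are not rectified), "R" (3x3) and "t" (3): a world point X has camera coordinates R X + t. Camera axes: x right, y down, z forward; pixel columns grow to the right and rows downward; lengths in m; the calibration is good to about 2 mm. A picture is of the moment at which its call begins: read the wrist's pose just before it. camera_info takes no time and is no camera call; for the wrist camera it gives the pose at the moment of the call.
- workorder.job_done(): hands the job in, once; it reports no verdict.
The state is a dict: "clock": time; "qpos": joint angles; "qd": joint speeds; "joint_efforts": joint torques, N m; "position": TCP position; "tool_rot": TCP orientation; "force": force on the tool from outside, world axes, zero at the start; "moment": the same for the moment, N m; "grip_width": finger opening in m.
Only numpy, scipy, OpenCV 4.12 (cv2) and the standard library are available. Lean on these libraries where they do the work, as an engineer would, in place of code of your own. Each camera call takes 0.05 s, during which the arm holds its last target.

### The job

Take the flat-bladed screwdriver from the tool rack and switch the bench supply over with it: push the slotted brass selector in with the blade, turn it a quarter turn clockwise to its stop, and let it spring out again so that it stays there. Then put the screwdriver back in the rack, hanging upright by its collar, and let go. Do not lean hard on the selector or touch it with the gripper, and leave the other tools, the mug and the pen where they are.

Things in the scene. Friction and masses are not known exactly. Their poses are not given: they have to be found in the camera images.
- driver: Flat screwdriver, loose, 0.11 kg, upright in a rack hole. Origin on the axis at the underside of its round collar (30 mm wide, 6 thick), which rests on the rack; z up. Handle z 6 to 86 mm, 16 mm (x, between flats) by 24 mm (y). Blade 12 mm wide along y, 2 thick, clamped firmly but at an unmeasured length: its end lies 56 to 68 mm below the origin. Yaw varies; a half turn is the same.
- rack: Fixed plywood tool rack, 70 mm (x) by 240 mm (y), top face 88 mm above the bench, 12 mm top board with three round 17 mm holes at y = -70, 0 and +70 mm; open below down to a 6 mm floor. Origin: centre of its underside. Which tool hangs in which hole varies.
- console: Fixed bench supply: grey wedge-shaped console 180 mm (x) by 200 (y), 45 mm high at the edge nearest the robot, 111 at the far edge; the panel between slopes 20 degrees. Origin: centre of its underside. The selector is at the panel's centre; the meter, knob and binding posts on the panel are 40 mm or more from it, at most 14 mm tall.
- slot (a point): Centre of the slot's mouth on the face of the round brass selector (33 mm across). Slot 17 mm long along this point's y, 4 mm wide along x, 5 deep, ends closed; z points out square to the panel. The point moves and turns with the selector. A fixed black bezel 43 mm across surrounds it, 1 mm lower than the face when out; the panel is 11 mm below the face.
- head: The same slotted brass selector as a solid; axes as those of point slot, origin 11 mm below the slot's mouth on the same axis.
- selector (a joint): Turn of the selector, rad: 0 slot level across the panel, grows clockwise seen from outside, stop at 1.571 (slot up the slope). Starts 0 to 0.1. While out, a hidden gate blocks it beyond 0.13; pushed in over 3 mm it turns against light friction (0.03 N m). Let go beyond 1.44 it springs out and is locked there; let go between, it stays caught in.
- plunger (a joint): How far the selector is pushed in, m: 0 out (as it starts), 0.005 fully in. A spring resists with 4 N at first, 7.6 N at 3 mm, 10 N at 5 mm.
- nutdriver: Bystander in the rack: round black handle 24 mm thick, 72 mm tall, and a round shaft. Origin as for the screwdriver.
- awl: Bystander in the rack: wooden ball handle 36 mm thick, top 50 mm above the rack, pointed shaft. Origin as for the screwdriver.
- mug: Bystander: white mug, 80 mm across, 92 mm tall, origin under its centre.
- pen: Bystander: grey pen 140 mm long, 11 mm thick, on the notebook.

How it is judged:
By the outcome, as a careful person would: the job done as asked, in the order asked, and still so for the second after the job is handed in, with the robot touching nothing.
It also fails if it takes over 72 s, if anything falls off the work surface, if the arm or the gripper's body presses on something with over 40 N, if the wrist force passes 120 N, or if a joint passes its speed limit or range.

## Working session

There is one attempt and no reset: what is moved stays moved. The work goes in short steps, Python scripts to look and compute and a tool call to move; the robot and the scene stay as the last step left them, time stands still between calls to the robot, and variables do not carry over. Pictures are saved under pics/ and viewed, and the job is handed in when it is done.

Besides the shell and the picture viewer there is one more tool, called after "Call:" by a JSON object that holds its "name" and its "arguments", one argument or row to a line. move_arm: Moves the arm, as the interface text tells. Shifts and turns lie within -1 to 1; 1 stands for 0.025 m of shift or pi rad of turn. Its arguments: {"type":"object","properties":{"plan":{"type":"array","items":{"type":"array","items":{"type":"number"}}},"claw":{"type":"number"},"force":{"type":"number"}},"required":["plan"]}

```bash
ls; mkdir -p pics; python3 - <<'E'
from workcell import bot, viewer, workorder
import cv2
s=bot.observe();print(s, bot.grip_point_offset)
for n in ["scene","top","wrist"]:
    i=viewer.camera_info(n);print(n,i)
    f=viewer.grab_frame(n);cv2.imwrite(f"pics/{n}0.png",f[:,:,::-1])
E
```

```text
pics
{'clock': 0.0, 'qpos': array([-1.27222915,  0.52201724, -0.03629953,  1.59999328,  0.02122614,
        1.02105516, -0.11280554]), 'qd': array([ 0.00123831,  0.00159145, -0.00160313, -0.00023839,  0.00075125,
       -0.00041176, -0.00106715]), 'joint_efforts': array([-6.72703445e-04, -9.27104759e+01,  1.97969086e+00, -3.69929230e+01,
        1.77728164e-02,  8.21431226e-03, -3.04337675e-05]), 'position': array([0.22523146, 0.58266598, 0.2307293 ]), 'tool_rot': array([-3.14051069e+00,  1.11691319e-04,  2.77279927e+00]), 'force': array([ 0.24542575, -0.20733873, -0.36319404]), 'moment': array([-0.02676326,  0.0071784 ,  0.01050345]), 'grip_width': 0.08589906819853031} 0.0187
scene {'K': array([[507.26690827,   0.        , 280.99836678],
       [  0.        , 507.26690827, 211.25467192],
       [  0.        ,   0.        ,   1.        ]]), 'D': array([-0.14540663,  0.        ,  0.        ,  0.        ,  0.        ]), 'R': array([[-0.19643203,  0.98028739, -0.02123885],
       [ 0.510896  ,  0.08383823, -0.85554452],
       [-0.83689888, -0.17890719, -0.51729342]]), 't': array([ 0.04
[... 256 characters left out ...]
   , 0.        ]), 'R': array([[-0.01161451, -0.99981254, -0.01549141],
       [-0.99481039,  0.01311973, -0.10089675],
       [ 0.10108107,  0.01423914, -0.99477629]]), 't': array([0.08928078, 0.60127207, 1.01259188])}
wrist {'K': array([[368.14913513,   0.        , 275.3143896 ],
       [  0.        , 368.14913513, 213.10374647],
       [  0.        ,   0.        ,   1.        ]]), 'D': array([-0.1009809,  0.       ,  0.       ,  0.       ,  0.       ]), 'R': array([[ 3.60230952e-01,  9.32863083e-01, -3.60318124e-04],
       [ 8.98106835e-01, -3.46705107e-01,  2.70554399e-01],
       [ 2.52265286e-01, -9.77856729e-02, -9.62704621e-01]]), 't': array([-0.62353317, -0.03538826,  0.37832445])}
```

View pics/scene0.png

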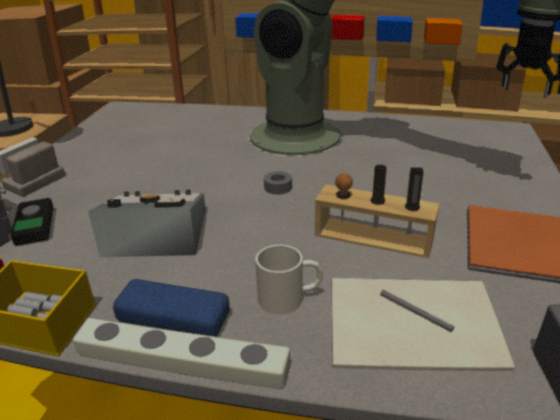

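View pics/top0.png

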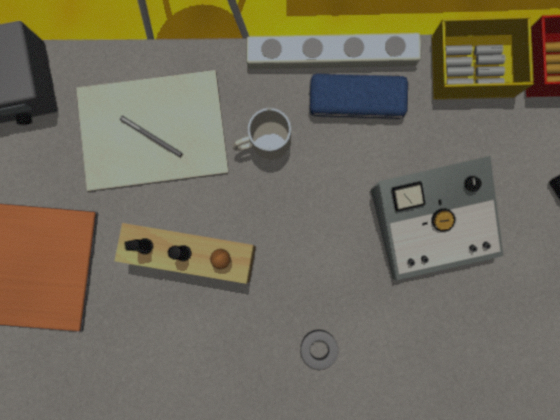

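View pics/wrist0.png

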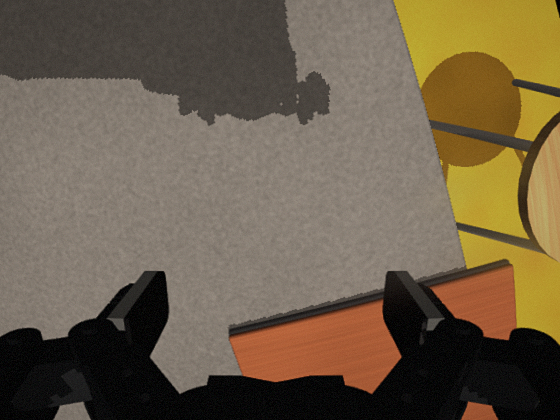

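The rack is at top view (185,253), with three tools: a ball awl at (220,259) and two black handles at (137,245) and (179,253). The console's brass selector is at (443,220). I'll zoom in next.

```bash
cat > h.py <<'E'
import numpy as np, cv2
from scipy.spatial.transform import Rotation as Rn
def ray(ci,uv):
    p=cv2.undistortPoints(np.array([[uv]],float),ci['K'],np.array(ci['D']))[0,0]
    d=ci['R'].T@np.array([p[0],p[1],1.]); o=-ci['R'].T@ci['t']
    return o,d/np.linalg.norm(d)
def onz(ci,uv,z):
    o,d=ray(ci,uv); return o+d*(z-o[2])/d[2]
def onplane(ci,uv,p,n):
    o,d=ray(ci,uv); return o+d*((p-o)@n)/(d@n)
def proj(ci,X):
    X=np.atleast_2d(X).astype(float)
    return cv2.projectPoints(X,cv2.Rodrigues(ci['R'])[0],ci['t'],ci['K'],np.array(ci['D']))[0][:,0]
def tri(a,ua,b,ub):
    oa,da=ray(a,ua);ob,db=ray(b,ub)
    A=np.c_[da,-db];s=np.linalg.lstsq(A,ob-oa,rcond=None)[0]
    pa=oa+s[0]*da;pb=ob+s[1]*db
    return (pa+pb)/2,np.linalg.norm(pa-pb)
E
python3 - <<'E'
import cv2,numpy as np
t=cv2.imread('pics/top0.png');s=cv2.imread('pics/scene0.png')
a=cv2.resize(t[215:295,105:265],None,fx=5,fy=5,interpolation=cv2.INTER_CUBIC)
b=cv2.resize(s[155:260,300:450],None,fx=5,fy=5,interpolation=cv2.INTER_CUBIC)
c=cv2.resize(t[150:290,365:510],None,fx=4,fy=4,interpolation=cv2.INTER_CUBIC)
cv2.imwrite('pics/a.png',np.clip(a*1.8,0,255));cv2.imwrite('pics/b.png',np.clip(b*1.8,0,255));cv2.imwrite('pics/c.png',c)
E
```

```text
[ WARN:0@0.069] global loadsave.cpp:1063 imwrite_ Unsupported depth image for selected encoder is fallbacked to CV_8U.
```

View pics/a.png

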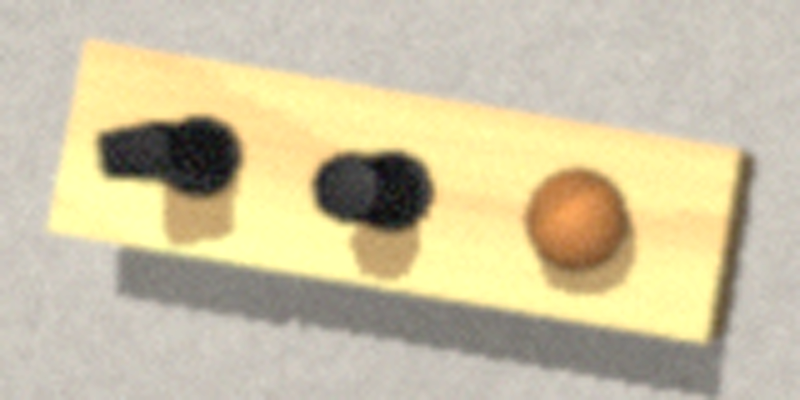

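View pics/b.png

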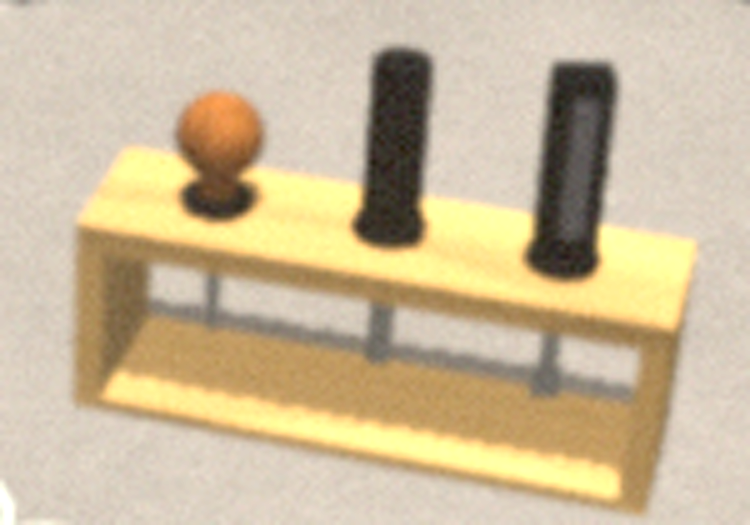

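View pics/c.png

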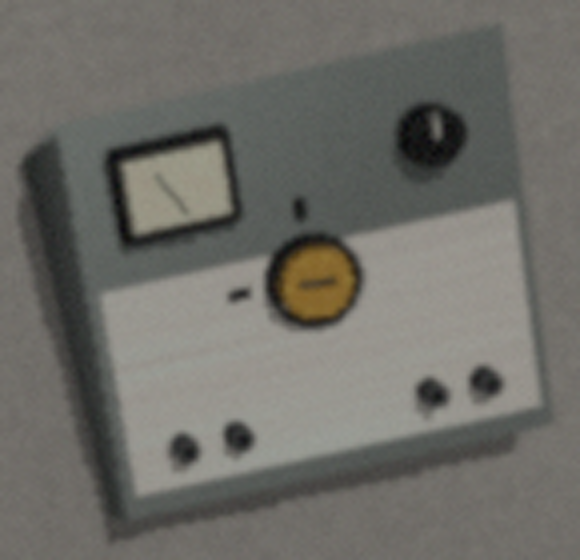

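The driver is the left (outer) tool in the top view: square-ended handle, at a.png (130,152) to (205,155). The nutdriver is in the middle. The slot is nearly level. Now I'll measure rack and selector.

```bash
python3 - <<'E'
import cv2,numpy as np
from h import *
from workcell import viewer
ct=viewer.camera_info('top');cs=viewer.camera_info('scene')
t=cv2.imread('pics/top0.png')
hsv=cv2.cvtColor(t,cv2.COLOR_BGR2HSV)
m=((hsv[...,0]>10)&(hsv[...,0]<32)&(hsv[...,1]>70)&(hsv[...,2]>90)).astype(np.uint8)
m[:210]=0;m[300:]=0;m[:,:105]=0;m[:,265:]=0
c=max(cv2.findContours(m,0,2)[0],key=cv2.contourArea);r=cv2.boxPoints(cv2.minAreaRect(c));print(r)
P=np.array([onz(ct,p,0.088) for p in r]);print(P.round(4),P.mean(0)); 
for i in range(4):print(np.linalg.norm(P[i]-P[i-1]))
e=[P[i]-P[i-1] for i in range(4)];e=max(e,key=np.linalg.norm);yaw=np.arctan2(e[1],e[0]);print('long dir',np.degrees(yaw))
u=e/np.linalg.norm(e);u*=np.sign(u[1])
for k in(-70,0,70):
    p=P.mean(0)+u*k/1000;print(k,p.round(4),proj(ct,p),proj(cs,p),proj(ct,p+[0,0,.086]),proj(cs,p+[0,0,.086]))
# selector brass
m=((hsv[...,0]>12)&(hsv[...,0]<30)&(hsv[...,1]>120)).astype(np.uint8);m[:195]=0;m[250:]=0;m[:,:420]=0;m[:,470:]=0
m=cv2.morphologyEx(m,3,np.ones((5,5)))
c=max(cv2.findContours(m,0,2)[0],key=cv2.contourArea);el=cv2.fitEllipse(c);print(el)
z=.078+.011*np.cos(np.radians(20))
print('sel',onz(ct,el[0],z),z)
# console corners z: near edge corners (top view c.png): pixel
def cc(x,y):return (365+x/4,150+y/4)
for n,p,zz in [('nearL',(133,497),.045),('nearR',(548,410),.045),('farL',(62,130),.111),('farR',(500,28),.111)]:print(n,onz(ct,cc(*p),zz))
E
```

```text
[[114.416306 261.42294 ]
 [120.98729  222.3256  ]
 [253.24312  244.55347 ]
 [246.67213  283.65082 ]]
[[0.5013 0.3837 0.088 ]
 [0.5714 0.3735 0.088 ]
 [0.5281 0.135  0.088 ]
 [0.4586 0.1471 0.088 ]] [0.51484793 0.25984298 0.088     ]
0.24045612665499613
0.07077215795474777
0.24240465235927028
0.0705317773930561
long dir -100.28904231740474
-70 [0.5023 0.191  0.088 ] [[222.16748681 259.32204082]] [[342.97084967 195.04290373]] [[215.535584  259.1130991]] [[344.71236322 156.85236688]]
0 [0.5148 0.2598 0.088 ] [[183.85125426 252.84610242]] [[376.57736796 200.78403957]] [[173.53746545 252.02344834]] [[379.84539121 162.06375942]]
70 [0.5274 0.3287 0.088 ] [[145.5348482  246.41011382]] [[411.32680939 206.75971112]] [[131.51629677 244.97841763]] [[416.22846105 167.56285695]]
((443.6671447753906, 220.18414306640625), (18.259828567504883, 19.762609481811523), 43.14610290527344)
sel [ 0.56780221 -0.20661789  0.08833662] 0.08833661882864499
nearL [ 0.4714256  -0.13117266  0.045     ]
nearR [ 0.50995153 -0.32193908  0.045     ]
farL [ 0.63431235 -0.09272727  0.111     ]
farR [ 0.67663187 -0.28491059  0.111     ]
```

```bash
cat >> h.py <<'E'
def pose(s): return np.array(s['position']),Rn.from_euler('xyz',s['tool_rot'])
def togo(s,P,R):
    """straight move from state to (P,R): total in tool axes, units"""
    p,r=pose(s); d=r.inv().apply(np.array(P)-p)
    w=(r.inv()*R).as_rotvec()
    print('pos',p.round(4),'rpy',np.degrees(s['tool_rot']).round(2),'clk',round(s['clock'],2),'F',np.round(s['force'],1),'q',np.round(s['qpos'],2),'w',round(s['grip_width'],4))
    print('shift mm',(d*1e3).round(2),'units',(d/.025).round(3),' turn deg',np.degrees(w).round(2),'units',(w/np.pi).round(4))
    print('final-frame shift mm',(R.inv().apply(np.array(P)-p)*1e3).round(2))
def down(xdir_deg,tilt=None):
    a=np.radians(xdir_deg);x=np.array([np.cos(a),np.sin(a),0]);z=np.array([0,0,-1.]);return Rn.from_matrix(np.c_[x,np.cross(z,x),z])
E
python3 - <<'E'
from h import *
from workcell import bot,viewer
s=bot.observe();c=viewer.camera_info('wrist')
p,r=pose(s);o=-c['R'].T@c['t'];print('cam in tool',r.inv().apply(o-p),'axes in tool cols',r.inv().as_matrix()@c['R'].T)
togo(s,[.50,.33,.33],down(120))
E
```

```text
cam in tool [ 0.06848137 -0.00119909 -0.14277517] axes in tool cols [[ 2.88506250e-04 -9.62723453e-01 -2.70487468e-01]
 [ 9.99999741e-01  9.93264206e-05  7.13091452e-04]
 [-6.59643313e-04 -2.70487603e-01  9.62723232e-01]]
pos [0.2252 0.5827 0.2309] rpy [-179.95    0.    158.87] clk 0.15 F [-0.1 -0.2  0.1] q [-1.27  0.52 -0.04  1.6   0.02  1.02 -0.11] w 0.0855
shift mm [-347.4  -136.77  -98.99] units [-13.896  -5.471  -3.96 ]  turn deg [-5.000e-02  2.000e-02  3.887e+01] units [-3.000e-04  1.000e-04  2.159e-01]
final-frame shift mm [-356.25  111.58  -99.13]
```

Call:
{"name": "move_arm", "arguments": {
  "plan": [
    [0, 0, -0.8, 0, 0, 0.0432],
    [0, 0, -0.8, 0, 0, 0.0432],
    [0, 0, -0.8, 0, 0, 0.0432],
    [0, 0, -0.8, 0, 0, 0.0432],
    [0, 0, -0.8, 0, 0, 0.0432]
  ]
}}

```text
clock: 0.65
position: [0.2252, 0.5828, 0.3319]
tool_rot: [-3.141, 0.0, 2.089]
force: [-0.7, 1.1, -0.5]
grip_width: 0.0852
```

```bash
python3 - <<'E'
from h import *
from workcell import bot
togo(bot.observe(),[.50,.33,.33],down(120))
E
```

```text
pos [0.2252 0.5828 0.3319] rpy [-1.7998e+02  2.0000e-02  1.1967e+02] clk 0.65 F [-0.7  1.1 -0.5] q [-1.39  0.44  0.13  1.48 -0.06  1.23 -0.73] w 0.0852
shift mm [-355.67  113.61    1.95] units [-14.227   4.544   0.078]  turn deg [-0.02  0.02 -0.33] units [-0.0001  0.0001 -0.0018]
final-frame shift mm [-356.31  111.57    1.9 ]
```

Call:
{"name": "move_arm", "arguments": {
  "plan": [
    [-0.95, 0.303, 0, 0, 0, 0],
    [-0.95, 0.303, 0, 0, 0, 0],
    [-0.95, 0.303, 0, 0, 0, 0],
    [-0.95, 0.303, 0, 0, 0, 0],
    [-0.95, 0.303, 0, 0, 0, 0]
  ]
}}

```text
clock: 1.15
position: [0.3181, 0.4982, 0.3311]
tool_rot: [-3.141, 0.0, 2.094]
force: [0.1, -0.6, 0.3]
grip_width: 0.0854
```

Call:
{"name": "move_arm", "arguments": {
  "plan": [
    [-0.95, 0.303, 0, 0, 0, 0],
    [-0.95, 0.303, 0, 0, 0, 0],
    [-0.95, 0.303, 0, 0, 0, 0],
    [-0.95, 0.303, 0, 0, 0, 0],
    [-0.95, 0.303, 0, 0, 0, 0]
  ]
}}

```text
clock: 1.65
position: [0.4103, 0.4143, 0.3311]
tool_rot: [-3.141, 0.0, 2.094]
force: [0.3, -0.6, 0.1]
grip_width: 0.0851
```

Call:
{"name": "move_arm", "arguments": {
  "plan": [
    [-0.95, 0.303, 0, 0, 0, 0],
    [-0.95, 0.303, 0, 0, 0, 0],
    [-0.95, 0.303, 0, 0, 0, 0],
    [-0.95, 0.303, 0, 0, 0, 0],
    [0, 0, 0, 0, 0, 0]
  ]
}}

```text
clock: 2.15
position: [0.4856, 0.3451, 0.3311]
tool_rot: [-3.142, 0.002, 2.09]
force: [-0.5, 0.5, 0.2]
grip_width: 0.0853
```

```bash
python3 - <<'E'
from h import *
from workcell import bot,viewer
togo(bot.observe(),[.50,.33,.33],down(120))
c=viewer.camera_info('wrist');np.savez('w1.npz',**{k:np.array(v) for k,v in c.items()})
cv2.imwrite('pics/w1.png',viewer.grab_frame('wrist')[:,:,::-1])
E
```

```text
pos [0.4856 0.3451 0.3311] rpy [-1.8000e+02  9.0000e-02  1.1974e+02] clk 2.15 F [-0.5  0.5  0.2] q [-0.89  0.4   0.24  1.56 -0.1   1.2  -0.11] w 0.0853
shift mm [-20.21   4.98   1.17] units [-0.808  0.199  0.047]  turn deg [-0.    0.09 -0.26] units [-0.      0.0005 -0.0014]
final-frame shift mm [-20.23   4.89   1.14]
```

View pics/w1.png

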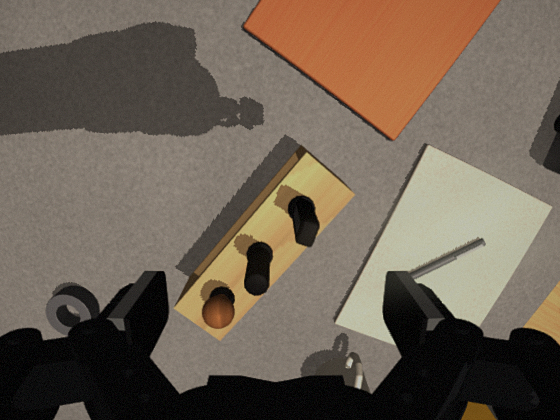

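```bash
python3 - <<'E'
import cv2,numpy as np
t=cv2.imread('pics/w1.png')
a=cv2.resize(t[180:260,260:360],None,fx=8,fy=7.5,interpolation=cv2.INTER_CUBIC) if 0 else cv2.resize(t[180:255,260:360],None,fx=8,fy=8,interpolation=cv2.INTER_CUBIC)
cv2.imwrite('pics/w1a.png',np.clip(a.astype(float)*2.5,0,255).astype(np.uint8))
E
```

```text
(no output)
```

View pics/w1a.png

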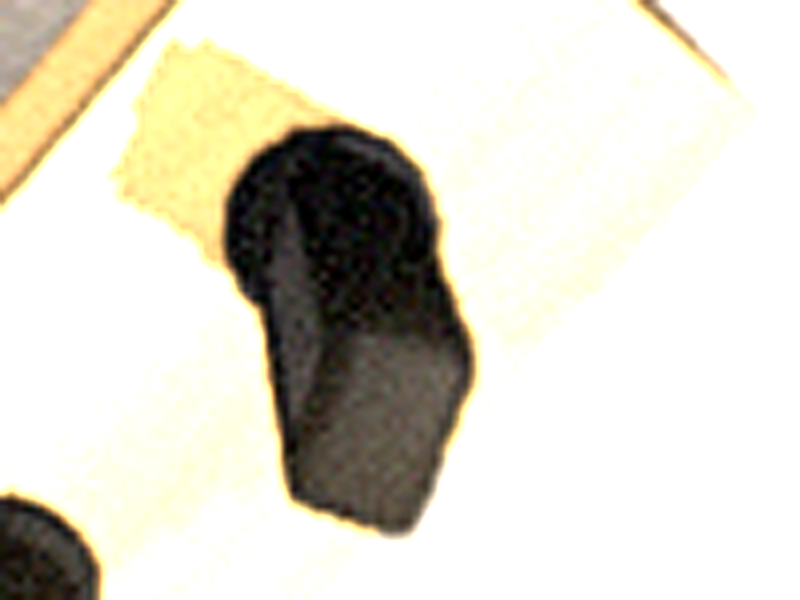

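Top face corners in the zoom are roughly (340,332), (470,358), (408,535), (292,495), with long sides running (470,358) to (408,535).

```bash
python3 - <<'E'
from h import *
c=dict(np.load('w1.npz'))
q=[(340,332),(470,358),(408,535),(292,495)]
P=np.array([onz(c,(260+(x+.5)/8-.5,180+(y+.5)/8-.5),.174) for x,y in q]);print(P.round(4),P.mean(0))
for i in range(4):
    e=P[i]-P[i-1];print(np.linalg.norm(e).round(4),np.degrees(np.arctan2(e[1],e[0]))%180)
# collar top z=.094: fit circle points upper-left
pts=[(228,220),(245,165),(290,132),(340,126),(400,150),(432,200)]
W=np.array([onz(c,(260+(x+.5)/8-.5,180+(y+.5)/8-.5),.094)[:2] for x,y in pts])
A=np.c_[2*W,np.ones(len(W))];s=np.linalg.lstsq(A,(W**2).sum(1),rcond=None)[0];print('collar',s[:2],'r',np.sqrt(s[2]+s[:2]@s[:2]))
E
```

```text
[[0.5165 0.3354 0.174 ]
 [0.5301 0.3398 0.174 ]
 [0.5348 0.3193 0.174 ]
 [0.5215 0.317  0.174 ]] [0.52575025 0.32789159 0.174     ]
0.0191 105.10533643436453
0.0143 17.982884681046
0.0211 102.96056972035466
0.0135 9.675570957857502
collar [0.52518139 0.32933519] r 0.013859644180389721
```

```bash
python3 - <<'E'
from h import *
from workcell import bot,viewer
togo(bot.observe(),[.526,.3285,.131],down(104))
E
```

```text
pos [0.4843 0.3467 0.3311] rpy [-1.7998e+02  3.0000e-02  1.1984e+02] clk 2.2 F [-0.5  1.4  0.3] q [-0.89  0.4   0.24  1.56 -0.1   1.2  -0.11] w 0.0851
shift mm [-36.42  27.22 200.1 ] units [-1.457  1.089  8.004]  turn deg [-0.02  0.03 15.84] units [-0.0001  0.0002  0.088 ]
final-frame shift mm [-27.73  36.09 200.09]
```

Call:
{"name": "move_arm", "arguments": {
  "plan": [
    [0, 0, 0, 0, 0, 0.044],
    [0, 0, 0, 0, 0, 0.044],
    [-0.555, 0.722, 0, 0, 0, 0],
    [-0.555, 0.722, 0, 0, 0, 0],
    [0, 0, 0, 0, 0, 0]
  ]
}}

```text
clock: 2.7
position: [0.5265, 0.3289, 0.3309]
tool_rot: [3.142, 0.001, 1.816]
force: [0.9, -0.4, -0.5]
grip_width: 0.0856
```

```bash
python3 - <<'E'
from h import *
from workcell import bot,viewer
togo(bot.observe(),[.526,.3285,.131],down(104))
c=viewer.camera_info('wrist');np.savez('w2.npz',**{k:np.array(v) for k,v in c.items()})
t=viewer.grab_frame('wrist')[:,:,::-1];cv2.imwrite('pics/w2.png',t)
a=cv2.resize(t,None,fx=1.4,fy=1.4)
cv2.imwrite('pics/w2a.png',np.clip(a.astype(float)*2,0,255).astype(np.uint8))
E
```

```text
pos [0.5265 0.3289 0.3309] rpy [1.8000e+02 6.0000e-02 1.0405e+02] clk 2.7 F [ 0.9 -0.4 -0.5] q [-0.86  0.45  0.3   1.49 -0.14  1.22 -0.29] w 0.0856
shift mm [-5.0000e-02 -6.5000e-01  1.9991e+02] units [-2.000e-03 -2.600e-02  7.996e+00]  turn deg [0.   0.06 0.05] units [0.     0.0004 0.0003]
final-frame shift mm [ -0.27  -0.63 199.91]
```

View pics/w2a.png

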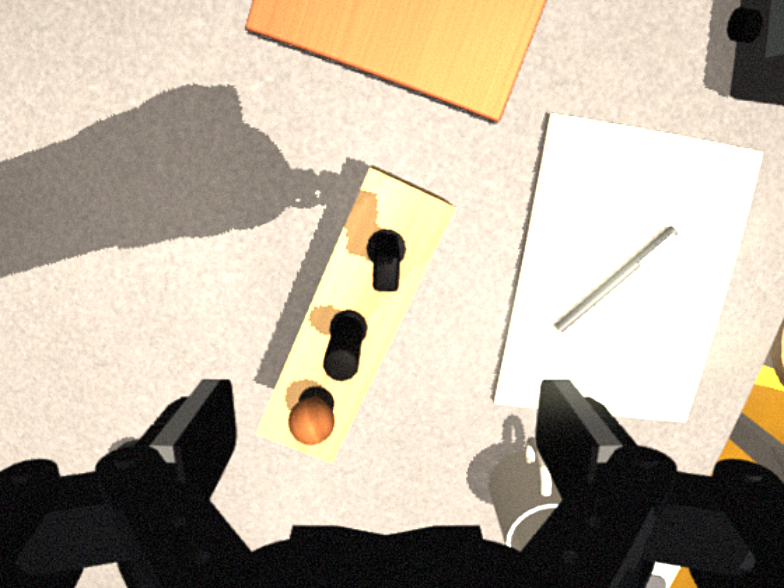

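The driver is straight above (386,247)→(386,282) in the zoom, aligned with the jaw centreline (≈388). Descending.

Call:
{"name": "move_arm", "arguments": {
  "plan": [
    [0, -0.02, 1, 0, 0, 0],
    [0, 0, 1, 0, 0, 0],
    [0, 0, 1, 0, 0, 0],
    [0, 0, 1, 0, 0, 0],
    [0, 0, 1, 0, 0, 0]
  ]
}}

```text
clock: 3.25
position: [0.5234, 0.3309, 0.2054]
tool_rot: [-3.141, -0.001, 1.819]
force: [0.7, -0.4, 0.2]
grip_width: 0.0854
```

Call:
{"name": "move_arm", "arguments": {
  "plan": [
    [0, 0, 1, 0, 0, 0],
    [0, 0, 1, 0, 0, 0],
    [0, 0, 1, 0, 0, 0],
    [0, 0, 0, 0, 0, 0]
  ]
}}

```text
clock: 3.65
position: [0.5221, 0.33, 0.1285]
tool_rot: [-3.137, 0.001, 1.819]
force: [-0.4, -0.2, 0.2]
grip_width: 0.0853
```

```bash
python3 - <<'E'
from h import *
from workcell import bot,viewer
togo(bot.observe(),[.526,.3285,.131],down(104))
c=viewer.camera_info('wrist');np.savez('w3.npz',**{k:np.array(v) for k,v in c.items()})
t=viewer.grab_frame('wrist')[:,:,::-1];cv2.imwrite('pics/w3.png',t)
a=cv2.resize(t,None,fx=1.4,fy=1.4)
cv2.imwrite('pics/w3a.png',np.clip(a.astype(float)*2,0,255).astype(np.uint8))
E
```

```text
pos [0.5221 0.33   0.1285] rpy [-1.7972e+02  7.0000e-02  1.0423e+02] clk 3.65 F [-0.4 -0.2  0.2] q [-0.82  0.65  0.24  1.71 -0.2   0.81 -0.24] w 0.0853
shift mm [-2.39  3.39 -2.5 ] units [-0.096  0.135 -0.1  ]  turn deg [-0.28  0.07  0.23] units [-0.0015  0.0004  0.0013]
final-frame shift mm [-2.37  3.41 -2.49]
```

View pics/w3a.png

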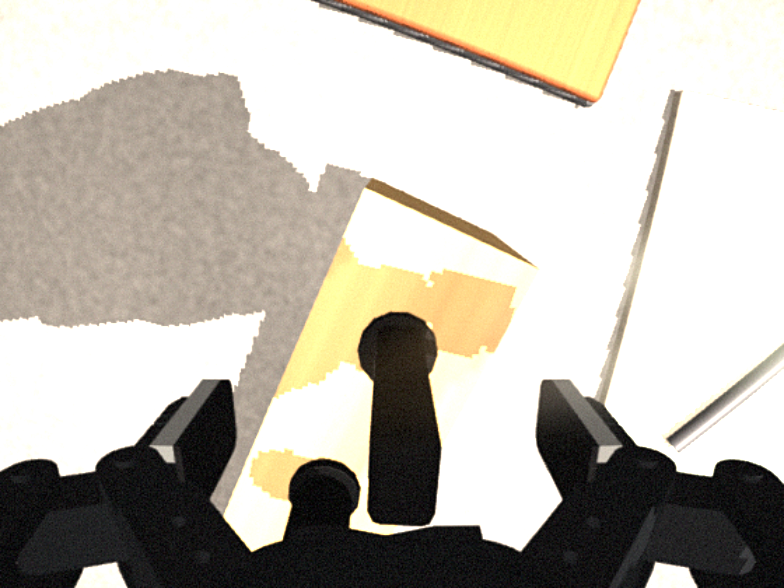

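Call:
{"name": "move_arm", "arguments": {
  "plan": [
    [-0.096, 0.135, -0.1, 0, 0, 0],
    [0, 0, 0, 0, 0, 0]
  ]
}}

```text
clock: 3.9
position: [0.5296, 0.3286, 0.1357]
tool_rot: [3.139, -0.001, 1.818]
force: [0.3, 0.6, 0.2]
grip_width: 0.0856
```

```bash
python3 - <<'E'
from h import *
from workcell import bot,viewer
togo(bot.observe(),[.526,.3285,.131],down(104))
c=viewer.camera_info('wrist');
t=viewer.grab_frame('wrist')[:,:,::-1]
# collar center
g=t[200:290,220:340].astype(float)*2.5
cv2.imwrite('pics/w4a.png',cv2.resize(np.clip(g,0,255).astype(np.uint8),None,fx=6,fy=6,interpolation=cv2.INTER_CUBIC))
np.savez('w4.npz',**{k:np.array(v) for k,v in c.items()})
E
```

```text
pos [0.5296 0.3286 0.1357] rpy [ 1.7986e+02 -5.0000e-02  1.0414e+02] clk 3.9 F [0.3 0.6 0.2] q [-0.81  0.64  0.24  1.7  -0.2   0.82 -0.23] w 0.0856
shift mm [ 0.77 -3.53  4.7 ] units [ 0.031 -0.141  0.188]  turn deg [ 0.14 -0.05  0.14] units [ 0.0008 -0.0003  0.0008]
final-frame shift mm [ 0.76 -3.52  4.71]
```

View pics/w4a.png

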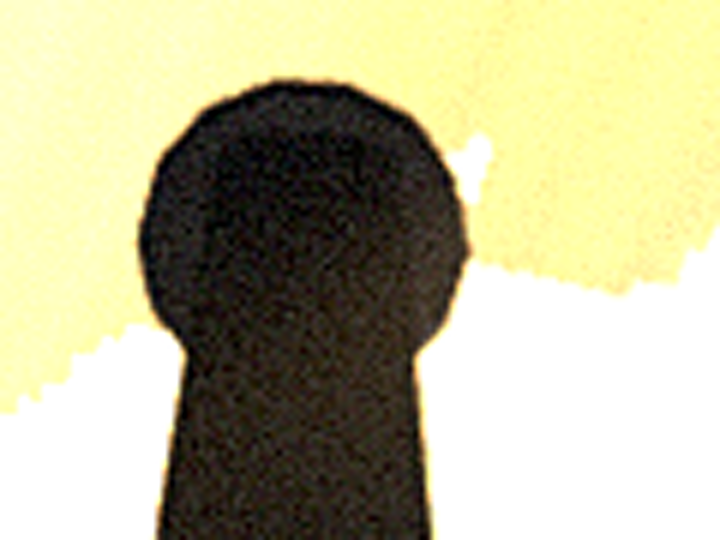

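Call:
{"name": "move_arm", "arguments": {
  "plan": [
    [0, 0, 0, 0, 0, 0],
    [0, 0, 0, 0, 0, 0]
  ]
}}

```text
clock: 4.15
position: [0.5286, 0.3284, 0.1343]
tool_rot: [3.141, -0.0, 1.818]
force: [-0.0, -0.3, -1.1]
grip_width: 0.0855
```

```bash
python3 - <<'E'
from h import *
from workcell import bot,viewer
c=dict(np.load('w4.npz'))
p=[onz(c,(220+(x+.5)/6-.5,200+(y+.5)/6-.5),.094) for x,y in [(304,240),(140,240),(468,240),(303,80)]];print(np.round(p,4))
togo(bot.observe(),[.526,.3285,.131],down(104))
E
```

```text
[[0.5263 0.329  0.094 ]
 [0.5122 0.3255 0.094 ]
 [0.5403 0.3326 0.094 ]
 [0.5226 0.3433 0.094 ]]
pos [0.5286 0.3284 0.1343] rpy [ 1.7997e+02 -2.0000e-02  1.0415e+02] clk 4.15 F [-0.  -0.3 -1.1] q [-0.81  0.64  0.24  1.7  -0.2   0.82 -0.23] w 0.0855
shift mm [ 0.69 -2.5   3.28] units [ 0.028 -0.1    0.131]  turn deg [ 0.03 -0.02  0.15] units [ 0.0002 -0.0001  0.0008]
final-frame shift mm [ 0.68 -2.5   3.28]
```

Call:
{"name": "move_arm", "arguments": {
  "plan": [
    [0.045, -0.094, 0.13, 0, 0, 0],
    [0, 0, 0, 0, 0, 0],
    [0, 0, 0, 0, 0, 0]
  ]
}}

```text
clock: 4.45
position: [0.5258, 0.3288, 0.1304]
tool_rot: [-3.141, 0.0, 1.818]
force: [-0.7, -0.3, -1.0]
grip_width: 0.0853
```

Good. Close the gripper.

Call:
{"name": "move_arm", "arguments": {
  "plan": [
    [0, 0, 0, 0, 0, 0],
    [0, 0, 0, 0, 0, 0],
    [0, 0, 0, 0, 0, 0],
    [0, 0, 0, 0, 0, 0],
    [0, 0, 0, 0, 0, 0]
  ],
  "claw": 1,
  "force": 60
}}

```text
clock: 4.95
position: [0.526, 0.3288, 0.1306]
tool_rot: [-3.142, -0.0, 1.818]
force: [-1.7, -1.1, 2.2]
grip_width: 0.0151
```

Call:
{"name": "move_arm", "arguments": {
  "plan": [
    [0, 0, 0, 0, 0, 0],
    [0, 0, 0, 0, 0, 0],
    [0, 0, 0, 0, 0, 0],
    [0, 0, 0, 0, 0, 0],
    [0, 0, 0, 0, 0, 0]
  ]
}}

```text
clock: 5.45
position: [0.526, 0.3288, 0.1306]
tool_rot: [-3.142, 0.0, 1.818]
force: [-1.8, -1.0, 3.1]
grip_width: 0.0154
```

Call:
{"name": "move_arm", "arguments": {
  "plan": [
    [0, 0, -0.5, 0, 0, 0],
    [0, 0, -1, 0, 0, 0],
    [0, 0, -1, 0, 0, 0],
    [0, 0, -1, 0, 0, 0],
    [0, 0, -1, 0, 0, 0]
  ]
}}

```text
clock: 5.95
position: [0.526, 0.3287, 0.2449]
tool_rot: [3.141, -0.0, 1.818]
force: [0.9, 0.5, -0.2]
grip_width: 0.0154
```

Call:
{"name": "move_arm", "arguments": {
  "plan": [
    [0, 0, -1, 0, 0, 0],
    [0, 0, -1, 0, 0, 0],
    [0, 0, -0.5, 0, 0, 0],
    [0, 0, 0, 0, 0, 0],
    [0, 0, 0, 0, 0, 0]
  ]
}}

```text
clock: 6.45
position: [0.5257, 0.3287, 0.3048]
tool_rot: [-3.141, 0.0, 1.818]
force: [-0.2, 0.7, -1.8]
grip_width: 0.0157
```

```bash
cat > snap.py <<'E'
import sys
from h import *
from workcell import bot,viewer
cam,name=sys.argv[1:3];x0,y0,x1,y1,f,g=map(float,sys.argv[3:9])
s=bot.observe();c=viewer.camera_info(cam);t=viewer.grab_frame(cam)[:,:,::-1]
np.savez(name+'.npz',pos=s['position'],rpy=s['tool_rot'],**{k:np.array(v) for k,v in c.items()})
cv2.imwrite(f'pics/{name}_raw.png',t)
a=cv2.resize(t[int(y0):int(y1),int(x0):int(x1)],None,fx=f,fy=f,interpolation=cv2.INTER_CUBIC)
cv2.imwrite(f'pics/{name}.png',np.clip(a.astype(float)*g,0,255).astype(np.uint8))
print('pos',s['position'].round(4),'rpy',s['tool_rot'].round(4),'clk',s['clock'],'F',s['force'].round(1),'w',s['grip_width'],'q',s['qpos'].round(2))
E
python3 snap.py wrist w5 130 150 430 360 2.6 2; python3 snap.py scene s5 360 40 480 200 5 2
```

```text
pos [0.5257 0.3287 0.3048] rpy [-3.1409e+00  3.0000e-04  1.8178e+00] clk 6.45 F [-0.2  0.7 -1.8] w 0.015654443196974715 q [-0.86  0.46  0.3   1.53 -0.14  1.17 -0.28]
pos [0.5255 0.3286 0.3044] rpy [-3.1401e+00  6.0000e-04  1.8179e+00] clk 6.5 F [-0.1  0.7 -2.5] w 0.01553471567858314 q [-0.86  0.46  0.3   1.54 -0.14  1.17 -0.28]
```

View pics/w5.png

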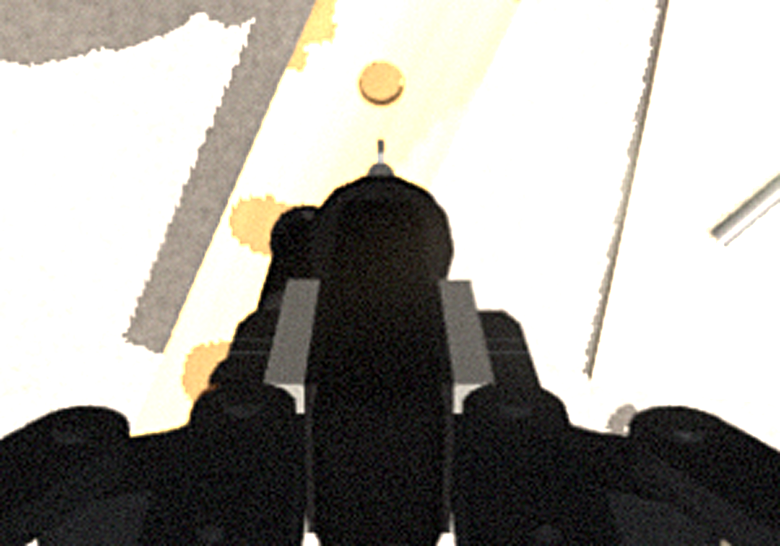

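View pics/s5.png

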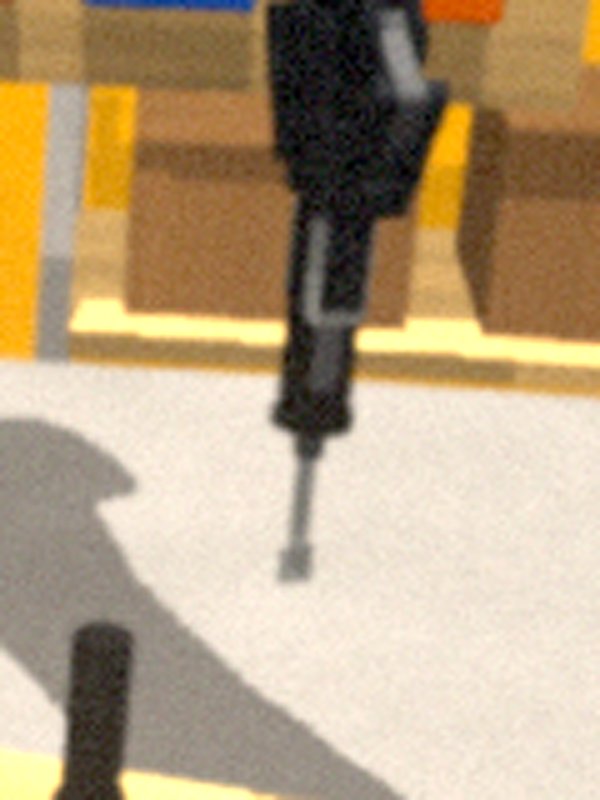

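```bash
python3 - <<'E'
from h import *
c=dict(np.load('s5.npz'));p=c['pos'];r=Rn.from_euler('xyz',c['rpy'])
def z(P,f=5,o=(360,40)): return ((P-np.array(o)+.5)*f-.5)
o=p+r.apply([0,0,.0424])
print('origin in crop',z(proj(c,o)))
for L in (.056,.06,.064,.068): print(L,z(proj(c,o+r.apply([[0,0,L],[.006,0,L],[-.006,0,L]]))))
w=dict(np.load('w5.npz'));p=w['pos'];r=Rn.from_euler('xyz',w['rpy'])
o=p+r.apply([0,0,.0424])
for L in (.056,.06,.064,.068): print(L,z(proj(w,o+r.apply([[0,0,L],[.006,0,L],[-.006,0,L]])),2.6,(130,150)))
print('collar left/right',z(proj(w,o+r.apply([[-.015,0,0],[0,.015,-.006],[0,-.015,-.006],[-.015,0,-.006]])),2.6,(130,150)))
E
```

```text
origin in crop [[308.45337086 419.25257043]]
0.056 [[291.77290999 560.33489424]
 [307.36961566 559.85785736]
 [276.14493466 560.8163679 ]]
0.06 [[290.59239806 570.11897963]
 [306.15910765 569.63534817]
 [274.99461001 570.60691432]]
0.064 [[289.4135287  579.86440913]
 [304.95027962 579.3742722 ]
 [273.845889   580.35871736]]
0.068 [[288.23633252 589.57127414]
 [303.74316305 589.07471976]
 [272.69880138 590.07186946]]
0.056 [[380.80538587 164.54248979]
 [380.82728064 142.31921338]
 [380.78353884 186.48018828]]
0.06 [[380.76948875 160.48141145]
 [380.79078047 138.57156287]
 [380.74824227 182.11521109]]
0.064 [[380.73465549 156.54154967]
 [380.75537132 134.93667124]
 [380.71398259 177.87945194]]
0.068 [[380.70083982 152.71759578]
 [380.72100529 131.40955531]
 [380.68071517 173.76730473]]
collar left/right [[381.3681553  305.24287586]
 [456.69910426 248.35699035]
 [306.37630477 248.32738128]
 [381.45399764 317.29000982]]
```

```bash
python3 - <<'E'
from h import *
w=dict(np.load('w5.npz'));p=w['pos'];r=Rn.from_euler('xyz',w['rpy'])
def z(P,f=2.6,o=(130,150)): return ((P-np.array(o)+.5)*f-.5)
a=np.linspace(0,2*np.pi,73)
for dz in (0.0424,.0364):
    q=z(proj(w,p+r.apply(np.c_[.015*np.cos(a),.015*np.sin(a),0*a+dz])));print(dz,q[:,1].min(),q[:,0].min(),q[:,0].max())
c=dict(np.load('s5.npz'));p=c['pos'];r=Rn.from_euler('xyz',c['rpy'])
def z(P,f=5,o=(360,40)): return ((P-np.array(o)+.5)*f-.5)
q=z(proj(c,p+r.apply(np.c_[.015*np.cos(a),.015*np.sin(a),0*a+.0424])));print('scene',q.min(0),q.max(0))
# profile through scene crop
im=cv2.imread('pics/s5.png',0)
for x in(288,294,300): print(x,im[545:600:3,x])
for x in(290,335): print(x,im[400:450:3,x])
print(im[415,255:370:4], im[572,260:330:3])
im=cv2.imread('pics/w5.png',0); print('w',im[128:185:3,380]); print(im[240,310:325:2],im[240,440:460:2]); print(im[165:185:2,350:410:10])
E
```

```text
0.0424 167.83135957963952 308.4795830346296 454.4152012178656
0.0364 176.23009158123682 306.37630476983185 456.69910425653967
scene [266.67772533 404.18376297] [350.31559985 434.763158  ]
288 [180 165 150 140 136 132 133 137 142 146 147 159 180 205 223 232 236 235
 239]
294 [142 134 125 121 123 122 123 123 132 144 149 164 184 207 223 232 237 237
 238]
300 [139 133 128 122 118 118 121 121 122 128 140 163 187 213 230 238 238 234
 236]
290 [ 21  19  26  33  38  52  53  35  37  61  93 137 170 194 199 201 203]
335 [ 36  39  33  34  37  34  32  32  33  41  60 103 145 192 219 229 231]
[236 238 224 196 148  89  52  46  53  51  48  40  32  35  34  43  37  26
  41  36  34  34  42  68 122 187 228 240 240] [232 230 231 230 222 208 185 165 149 147 148 146 139 130 129 142 166 185
 208 224 233 234 230 231]
w [252 249 250 247 149  80  85  86 143 217 212 198 113  95  98  87  32   7
  22]
[ 9 24 28 26 32 36 26 14] [ 44  50  44  35  48  65 156 252 255 255]
[[252 250 246  89 247 253]
 [251 251 197  95 189 253]
 [251 251 129  97 127 254]
 [252 251  99 102  92 254]
 [252 250  88  87  69 254]
 [252 245  62  47  40 249]
 [253 161  10  24  14 187]
 [250  41   0   7   4  51]
 [224   0  11  11  11   0]
 [ 84   4  21  30  23   8]]
```

```bash
cat >> h.py <<'E'
TL=np.array([-.0008,0,.0424+.0645])  # blade tip in tool
def selR(psi,ang=0):
    y=np.radians(psi);Rz=Rn.from_euler('z',y)
    n=Rz.apply([-np.sin(np.radians(20)),0,np.cos(np.radians(20))]);x=Rz.apply([0,1,0]);z=-n
    R=Rn.from_matrix(np.c_[x,np.cross(z,x),z])
    return R*Rn.from_rotvec([0,0,ang]),n
def tcp_for_tip(tip,R): return np.array(tip)-R.apply(TL)
E
python3 - <<'E'
from h import *
from workcell import bot
R,n=selR(12);S=np.array([.5678,-.2066,.0883])
P=tcp_for_tip(S+.06*n,R);print(P,n)
togo(bot.observe(),P,R)
E
```

```text
[ 0.51179791 -0.21768574  0.2451347 ] [-0.33454618 -0.07110999  0.93969262]
pos [0.5255 0.3286 0.3043] rpy [-1.7990e+02  4.0000e-02  1.0415e+02] clk 6.55 F [-0.6  0.3 -1.7] q [-0.86  0.46  0.3   1.54 -0.14  1.17 -0.28] w 0.0151
shift mm [-526.29 -146.77   59.78] units [-21.052  -5.871   2.391]  turn deg [-20.1   -0.33   2.14] units [-0.1116 -0.0018  0.0119]
final-frame shift mm [-531.48 -139.57   12.12]
```

Call:
{"name": "move_arm", "arguments": {
  "plan": [
    [0, 0, 0, -0.0372, -0.0006, 0.004],
    [0, 0, 0, -0.0372, -0.0006, 0.004],
    [0, 0, 0, -0.0372, -0.0006, 0.004],
    [-0.95, -0.25, 0, 0, 0, 0],
    [-0.95, -0.25, 0, 0, 0, 0]
  ]
}}

```text
clock: 7.05
position: [0.5228, 0.28, 0.3001]
tool_rot: [2.792, -0.0, 1.783]
force: [-0.1, 0.4, -1.6]
grip_width: 0.016
```

Call:
{"name": "move_arm", "arguments": {
  "plan": [
    [-0.95, -0.25, 0, 0, 0, 0],
    [-0.95, -0.25, 0, 0, 0, 0],
    [-0.95, -0.25, 0, 0, 0, 0],
    [-0.95, -0.25, 0, 0, 0, 0],
    [-0.95, -0.25, 0, 0, 0, 0]
  ]
}}

```text
clock: 7.55
position: [0.5197, 0.1565, 0.2894]
tool_rot: [2.792, -0.0, 1.78]
force: [0.4, -1.0, -0.6]
grip_width: 0.0152
```

```bash
cat > go.py <<'E'
from h import *
from workcell import bot
import sys
R,n=selR(12);S=np.array([.5678,-.2066,.0883])
togo(bot.observe(),tcp_for_tip(S+float(sys.argv[1])*n,R),R)
E
python3 go.py .06
```

```text
pos [0.5197 0.1565 0.2894] rpy [ 1.5998e+02 -2.0000e-02  1.0198e+02] clk 7.55 F [ 0.4 -1.  -0.6] q [-0.81  0.17  0.41  2.05  0.01  0.6  -0.21] w 0.0152
shift mm [-364.4   -95.36   12.25] units [-14.576  -3.814   0.49 ]  turn deg [ 0.02 -0.01 -0.03] units [ 0.0001 -0.0001 -0.0002]
final-frame shift mm [-364.35  -95.53   12.37]
```

Call:
{"name": "move_arm", "arguments": {
  "plan": [
    [-0.95, -0.25, 0, 0, 0, 0],
    [-0.95, -0.25, 0, 0, 0, 0],
    [-0.95, -0.25, 0, 0, 0, 0],
    [-0.95, -0.25, 0, 0, 0, 0],
    [-0.95, -0.25, 0, 0, 0, 0]
  ]
}}

```text
clock: 8.05
position: [0.5156, 0.0343, 0.2786]
tool_rot: [2.792, -0.001, 1.78]
force: [-0.8, -0.5, -1.4]
grip_width: 0.015
```

Call:
{"name": "move_arm", "arguments": {
  "plan": [
    [-0.95, -0.25, 0, 0, 0, 0],
    [-0.95, -0.25, 0, 0, 0, 0],
    [-0.95, -0.25, 0, 0, 0, 0],
    [-0.95, -0.25, 0, 0, 0, 0],
    [-0.95, -0.25, 0, 0, 0, 0]
  ]
}}

```text
clock: 8.55
position: [0.5115, -0.0878, 0.2678]
tool_rot: [2.792, -0.001, 1.78]
force: [0.8, 1.1, -1.8]
grip_width: 0.0153
```

Call:
{"name": "move_arm", "arguments": {
  "plan": [
    [-0.95, -0.25, 0, 0, 0, 0],
    [-0.95, -0.25, 0, 0, 0, 0],
    [-0.95, -0.25, 0, 0, 0, 0],
    [0, 0, 0, 0, 0, 0],
    [0, 0, 0, 0, 0, 0]
  ]
}}

```text
clock: 9.05
position: [0.5092, -0.1604, 0.2613]
tool_rot: [2.793, -0.001, 1.779]
force: [-0.0, 0.0, -1.5]
grip_width: 0.0155
```

```bash
python3 go.py .06; python3 snap.py wrist w6 130 100 430 325 2.6 2
```

```text
pos [ 0.5092 -0.1604  0.2613] rpy [ 1.600e+02 -8.000e-02  1.019e+02] clk 9.05 F [-0.   0.  -1.5] q [-0.08  0.23  0.45  2.07 -0.49  0.62  0.92] w 0.0155
shift mm [-56.64 -14.21  11.99] units [-2.266 -0.568  0.479]  turn deg [ 0.   -0.04 -0.12] units [ 0.     -0.0002 -0.0007]
final-frame shift mm [-56.6  -14.32  12.03]
pos [ 0.5092 -0.1604  0.2613] rpy [ 2.7925e+00 -1.4000e-03  1.7786e+00] clk 9.05 F [-0.   0.  -1.5] w 0.015493773927667225 q [-0.08  0.23  0.45  2.07 -0.49  0.62  0.92]
```

View pics/w6.png

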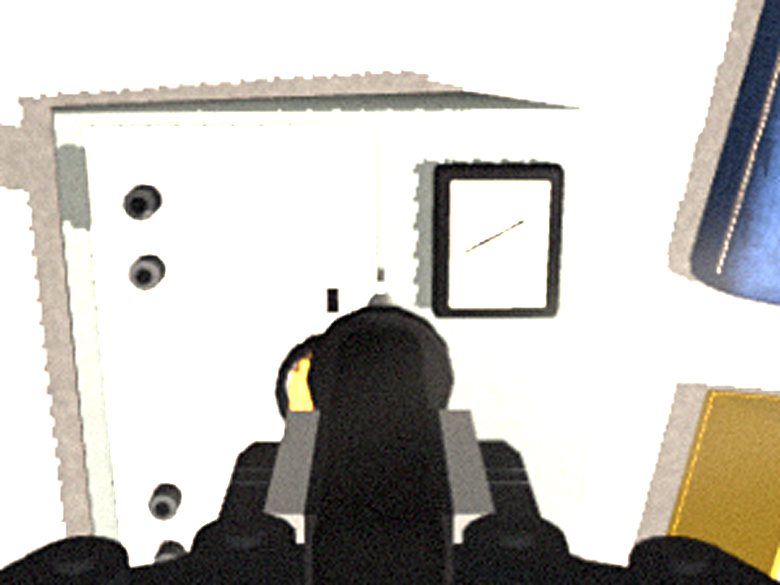

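The collar hides the selector here (bezel at about (300,380)). I'll go past it to view it from the camera side.

Call:
{"name": "move_arm", "arguments": {
  "plan": [
    [-0.86, -0.11, 0, 0, 0, 0],
    [-0.86, -0.11, 0, 0, 0, 0],
    [-0.86, -0.11, 0, 0, 0, 0],
    [-0.86, -0.11, 0, 0, 0, 0],
    [-0.86, -0.11, 0, 0, 0, 0]
  ]
}}

```text
clock: 9.6
position: [0.5197, -0.2675, 0.2571]
tool_rot: [2.791, -0.001, 1.782]
force: [0.6, -0.6, -0.9]
grip_width: 0.0156
```

Call:
{"name": "move_arm", "arguments": {
  "plan": [
    [0, 0, 0, 0, 0, 0],
    [0, 0, 0, 0, 0, 0],
    [0, 0, 0, 0, 0, 0]
  ]
}}

```text
clock: 9.9
position: [0.5195, -0.2666, 0.2572]
tool_rot: [2.791, -0.002, 1.781]
force: [-0.4, -0.3, -0.8]
grip_width: 0.0153
```

```bash
python3 go.py .06; python3 snap.py wrist w7 130 50 430 275 2.6 1.3
```

```text
pos [ 0.5195 -0.2666  0.2572] rpy [ 1.5992e+02 -9.0000e-02  1.0206e+02] clk 9.9 F [-0.4 -0.3 -0.8] q [ 0.16  0.35  0.44  1.93 -0.6   0.73  1.19] w 0.0153
shift mm [49.43 -1.69 12.32] units [ 1.977 -0.068  0.493]  turn deg [ 0.08 -0.11  0.02] units [ 0.0005 -0.0006  0.0001]
final-frame shift mm [49.45 -1.69 12.23]
pos [ 0.5195 -0.2666  0.2572] rpy [ 2.7911e+00 -1.7000e-03  1.7813e+00] clk 9.9 F [-0.4 -0.3 -0.8] w 0.015299515556480788 q [ 0.16  0.35  0.44  1.93 -0.6   0.73  1.19]
```

View pics/w7.png

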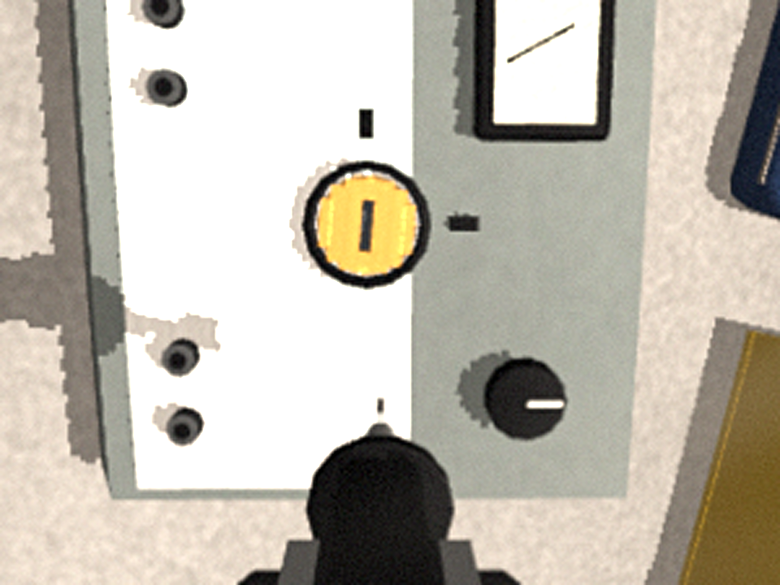

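The view shows selector at (367,224), slot slightly tilted (top leaning right), marks at (366,123) and (463,223), and blade tip at (380,400).

```bash
cat > meas.py <<'E'
import sys
from h import *
name=sys.argv[1];cx,cy=float(sys.argv[2]),float(sys.argv[3])
w=dict(np.load(name+'.npz'));t=cv2.imread(f'pics/{name}_raw.png')
hsv=cv2.cvtColor(t,cv2.COLOR_BGR2HSV)
yy,xx=np.mgrid[:420,:560];near=np.hypot(xx-cx,yy-cy)<34
brass=((hsv[...,0]>10)&(hsv[...,0]<35)&(hsv[...,1]>90)&near).astype(np.uint8)
c=max(cv2.findContours(brass,0,2)[0],key=cv2.contourArea);h=cv2.convexHull(c)
el=cv2.fitEllipse(h);print('brass',el)
R,n=selR(12)
plane=np.array([.5678,-.2066,.0883])
C=onplane(w,el[0],plane,n);print('brass centre',C.round(4))
filled=np.zeros((420,560),np.uint8);cv2.drawContours(filled,[h],-1,1,-1)
filled=cv2.erode(filled,np.ones((5,5)))
g=cv2.cvtColor(t,cv2.COLOR_BGR2GRAY)
slot=((g<60)&(filled>0)).astype(np.uint8)
c=max(cv2.findContours(slot,0,2)[0],key=cv2.contourArea)
r=cv2.minAreaRect(c);b=cv2.boxPoints(r);print('slot',r)
e=sorted([(np.linalg.norm(b[i]-b[i-1]),i) for i in range(4)])[-1][1]
d=(b[e]-b[e-1])/2;ctr=np.array(r[0])
A=onplane(w,ctr+d,plane,n);B=onplane(w,ctr-d,plane,n);v=A-B
ax=R.inv().apply(v)  # tool frame: x=console y, clockwise + about z
print('slot centre',onplane(w,ctr,plane,n).round(4),'len',np.linalg.norm(v),'angle deg about tool z (sel)',(np.degrees(np.arctan2(ax[1],ax[0]))+90)%180-90)
E
python3 meas.py w7 270.8 135.8
python3 - <<'E'
from h import *
w=dict(np.load('w7.npz'));R,n=selR(12);pp=np.array([.5678,-.2066,.0883])-.011*n
def u(x,y):return (130+(x+.5)/2.6-.5,50+(y+.5)/2.6-.5)
def f(*a):return onplane(w,u(*a),pp,n)
a=f(366,123);c=f(463,223);b=f(412,160);b2=f(412,470)
def ang(v):t=R.inv().apply(v);return np.degrees(np.arctan2(t[1],t[0]))
print('boundary dir vs psi=12 (cw+)',ang(b-b2));print(a,c)
from workcell import bot
S=np.array([0,0,0])
E
```

```text
brass ((270.4681701660156, 136.5797119140625), (40.054996490478516, 40.432891845703125), 136.3172607421875)
brass centre [ 0.5659 -0.2097  0.0874]
slot ((270.59014892578125, 136.50820922851562), (2.7160723209381104, 17.20178985595703), 5.19442892074585)
slot centre [ 0.5659 -0.2096  0.0874] len 0.01468718520288622 angle deg about tool z (sel) 5.382306874721024
boundary dir vs psi=12 (cw+) -0.5221010419020201
[ 0.56251552 -0.17613743  0.0770179 ] [ 0.59993097 -0.20211062  0.08837293]
```

```bash
python3 - <<'E'
from h import *
w=dict(np.load('w7.npz'));R,n=selR(12.5)
for z in (.0863,.0883,.0903):
    C=onz(w,(270.53,136.55),z)
    a=[onplane(w,(270.5+dx,136.55+dy),C,n) for dx,dy in [(20.1,0),(-20.1,0),(0,20.1),(0,-20.1)]]
    print(z,C.round(4),np.linalg.norm(a[0]-a[1]),np.linalg.norm(a[2]-a[3]))
ct=dict(np.load('w1.npz'))
from workcell import viewer
t=viewer.camera_info('top')
print(tri(w,(270.53,136.55),t,(443.67,220.18)))
E
```

```text
0.0863 [ 0.5663 -0.2097  0.0863] 0.03480262701405987 0.03445782805263431
0.0883 [ 0.5656 -0.2097  0.0883] 0.03457449215241514 0.03423195338425977
0.0903 [ 0.5649 -0.2097  0.0903] 0.034346357290770534 0.034006078715885235
(array([ 0.56867624, -0.20942625,  0.07903389]), np.float64(0.0005522143304801463))
```

```bash
cat > go.py <<'E'
from h import *
from workcell import bot
import sys
S=np.array([.5656,-.2097,.0883])
h=float(sys.argv[1]);ang=float(sys.argv[2]) if len(sys.argv)>2 else 5.5
R,n=selR(12.5,np.radians(ang))
togo(bot.observe(),tcp_for_tip(S+h*n,R),R)
E
python3 go.py .015
```

```text
pos [ 0.5196 -0.2667  0.2573] rpy [ 1.5991e+02 -8.0000e-02  1.0206e+02] clk 9.95 F [ 0.2 -0.3 -1. ] q [ 0.16  0.35  0.44  1.93 -0.6   0.73  1.19] w 0.0156
shift mm [46.52 -4.35 56.44] units [ 1.861 -0.174  2.257]  turn deg [0.09 0.07 5.06] units [0.0005 0.0004 0.0281]
final-frame shift mm [45.89 -8.35 56.5 ]
```

Call:
{"name": "move_arm", "arguments": {
  "plan": [
    [0, 0, 0, 0.0005, 0.0004, 0.0281],
    [0.918, -0.167, 0, 0, 0, 0],
    [0.918, -0.167, 0, 0, 0, 0],
    [0, 0, 0.7, 0, 0, 0],
    [0, 0, 0.7, 0, 0, 0]
  ]
}}

```text
clock: 10.45
position: [0.518, -0.2191, 0.2234]
tool_rot: [2.792, -0.032, 1.7]
force: [0.4, -0.1, -0.9]
grip_width: 0.0155
```

Call:
{"name": "move_arm", "arguments": {
  "plan": [
    [0, 0, 0.4, 0, 0, 0],
    [0, 0, 0.2, 0, 0, 0],
    [0, 0, 0, 0, 0, 0],
    [0, 0, 0, 0, 0, 0]
  ]
}}

```text
clock: 10.85
position: [0.5224, -0.22, 0.2094]
tool_rot: [2.794, -0.032, 1.697]
force: [-0.1, 0.9, -2.7]
grip_width: 0.0155
```

```bash
python3 go.py .015; python3 snap.py wrist w8 200 130 340 235 5.6 1.3
```

```text
pos [ 0.5224 -0.22    0.2094] rpy [160.06  -1.84  97.23] clk 10.85 F [-0.1  0.9 -2.7] q [ 0.1   0.37  0.4   2.03 -0.68  0.59  1.12] w 0.0155
shift mm [1.54 0.19 7.09] units [0.062 0.008 0.283]  turn deg [ 0.03  0.07 -0.08] units [ 0.0001  0.0004 -0.0005]
final-frame shift mm [1.53 0.2  7.09]
pos [ 0.5224 -0.22    0.2094] rpy [ 2.7936 -0.0322  1.697 ] clk 10.85 F [-0.1  0.9 -2.7] w 0.01549874808399628 q [ 0.1   0.37  0.4   2.03 -0.68  0.59  1.12]
```

View pics/w8.png

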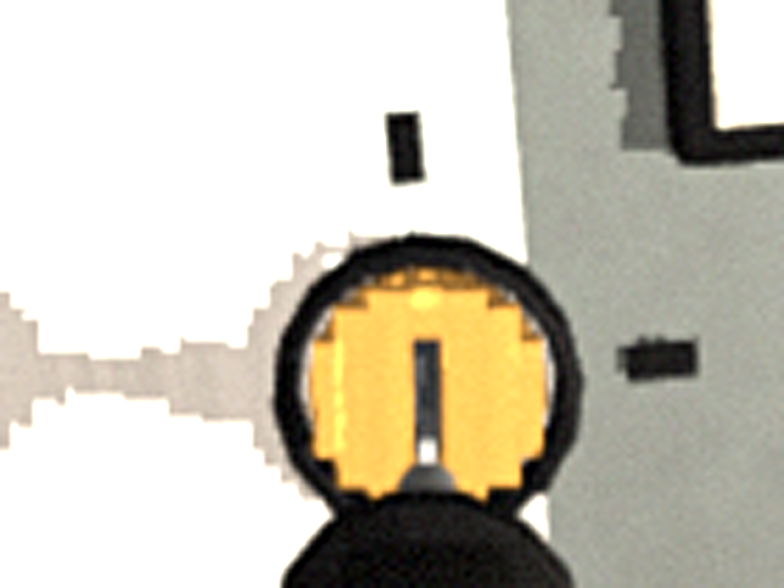

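Slot and blade shaft are both on column ≈427 and the slot is vertical in view: aligned. Closing in.

Call:
{"name": "move_arm", "arguments": {
  "plan": [
    [0.06, 0.005, 0.25, 0, 0, 0],
    [0, 0, 0, 0, 0, 0],
    [0, 0, 0, 0, 0, 0],
    [0, 0, 0, 0, 0, 0]
  ]
}}

```text
clock: 11.3
position: [0.5245, -0.2179, 0.2033]
tool_rot: [2.794, -0.032, 1.697]
force: [-0.7, -1.0, -1.9]
grip_width: 0.0155
```

```bash
python3 go.py .010; python3 snap.py wrist w9 220 150 330 232 7 1.3
```

```text
pos [ 0.5245 -0.2179  0.2033] rpy [160.08  -1.85  97.24] clk 11.3 F [-0.7 -1.  -1.9] q [ 0.1   0.38  0.39  2.04 -0.7   0.57  1.12] w 0.0155
shift mm [-0.11  0.14  5.46] units [-0.005  0.006  0.218]  turn deg [ 0.01  0.05 -0.07] units [ 0.0001  0.0003 -0.0004]
final-frame shift mm [-0.12  0.14  5.46]
pos [ 0.5245 -0.2179  0.2033] rpy [ 2.7939 -0.0323  1.6972] clk 11.3 F [-0.7 -1.  -1.9] w 0.015454690788400574 q [ 0.1   0.38  0.39  2.04 -0.7   0.57  1.12]
```

View pics/w9.png

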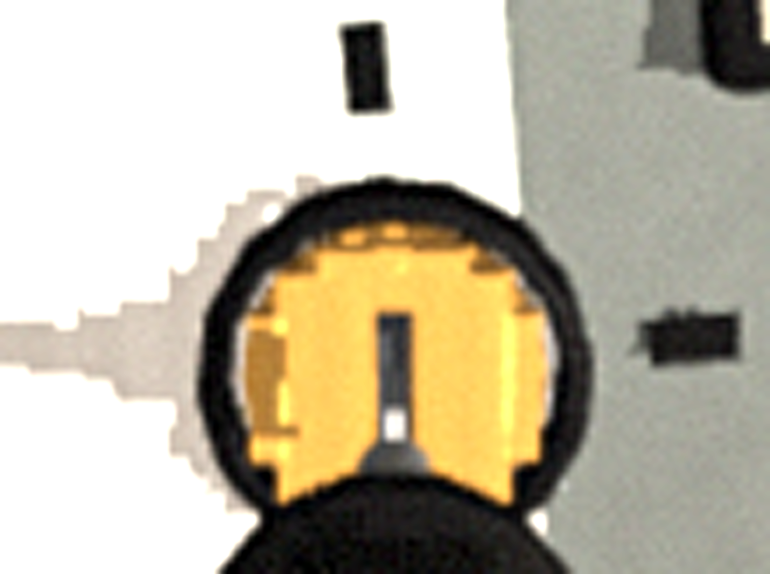

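Call:
{"name": "move_arm", "arguments": {
  "plan": [
    [0, 0.005, 0.1, 0, 0, 0],
    [0, 0, 0.1, 0, 0, 0],
    [0, 0, 0.1, 0, 0, 0],
    [0, 0, 0, 0, 0, 0],
    [0, 0, 0, 0, 0, 0]
  ]
}}

```text
clock: 11.85
position: [0.5271, -0.2173, 0.1961]
tool_rot: [2.794, -0.032, 1.697]
force: [0.2, -0.8, -0.8]
grip_width: 0.0156
```

```bash
python3 go.py 0; python3 snap.py wrist w10 220 150 330 232 7 1.3
```

```text
pos [ 0.5271 -0.2173  0.1961] rpy [160.09  -1.86  97.24] clk 11.85 F [ 0.2 -0.8 -0.8] q [ 0.11  0.4   0.38  2.04 -0.71  0.56  1.14] w 0.0156
shift mm [-0.11  0.12  7.81] units [-0.004  0.005  0.312]  turn deg [-0.    0.05 -0.08] units [-0.      0.0003 -0.0004]
final-frame shift mm [-0.12  0.12  7.81]
pos [ 0.5271 -0.2173  0.1961] rpy [ 2.7941 -0.0324  1.6972] clk 11.85 F [ 0.2 -0.8 -0.8] w 0.015613466604307928 q [ 0.11  0.4   0.38  2.04 -0.71  0.56  1.14]
```

View pics/w10.png

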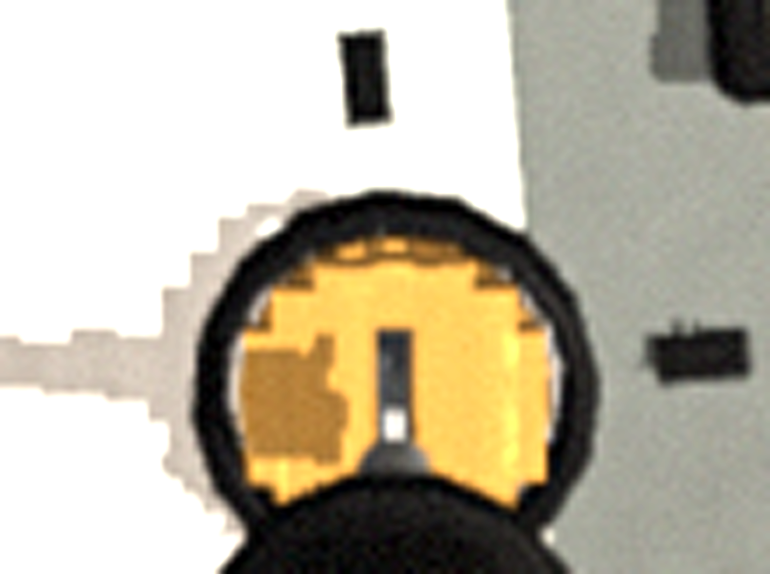

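Call:
{"name": "move_arm", "arguments": {
  "plan": [
    [0, 0.005, 0.08, 0, 0, 0],
    [0, 0, 0.08, 0, 0, 0],
    [0, 0, 0, 0, 0, 0],
    [0, 0, 0, 0, 0, 0]
  ]
}}

```text
clock: 12.3
position: [0.5285, -0.2169, 0.1924]
tool_rot: [2.794, -0.032, 1.697]
force: [0.0, 0.0, -1.3]
grip_width: 0.0154
```

Call:
{"name": "move_arm", "arguments": {
  "plan": [
    [0, 0, 0.08, 0, 0, 0],
    [0, 0, 0, 0, 0, 0],
    [0, 0, 0, 0, 0, 0]
  ]
}}

```text
clock: 12.6
position: [0.5292, -0.2168, 0.1905]
tool_rot: [2.794, -0.032, 1.697]
force: [0.6, -0.9, -1.3]
grip_width: 0.0152
```

Call:
{"name": "move_arm", "arguments": {
  "plan": [
    [0, 0, 0.08, 0, 0, 0],
    [0, 0, 0, 0, 0, 0],
    [0, 0, 0, 0, 0, 0]
  ]
}}

```text
clock: 12.9
position: [0.5299, -0.2166, 0.1886]
tool_rot: [2.794, -0.032, 1.697]
force: [0.2, 0.8, -1.6]
grip_width: 0.0158
```

```bash
python3 go.py 0; python3 snap.py wrist w11 220 150 330 232 7 1.3
```

```text
pos [ 0.5299 -0.2166  0.1886] rpy [160.09  -1.86  97.25] clk 12.9 F [ 0.2  0.8 -1.6] q [ 0.11  0.41  0.37  2.04 -0.73  0.55  1.15] w 0.0158
shift mm [-0.18 -0.07 -0.17] units [-0.007 -0.003 -0.007]  turn deg [ 0.    0.05 -0.07] units [ 0.      0.0003 -0.0004]
final-frame shift mm [-0.18 -0.07 -0.17]
pos [ 0.5299 -0.2166  0.1886] rpy [ 2.794  -0.0324  1.6973] clk 12.9 F [ 0.2  0.8 -1.6] w 0.01580715121796997 q [ 0.11  0.41  0.37  2.04 -0.73  0.55  1.15]
```

View pics/w11.png

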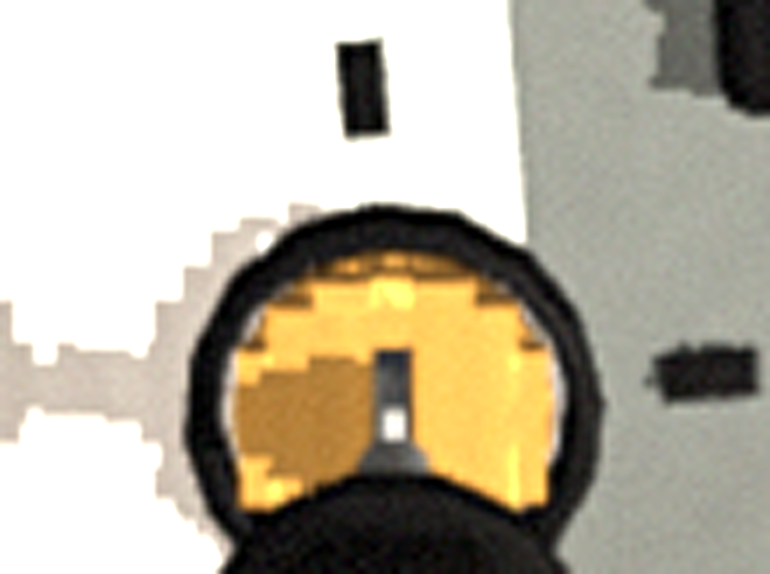

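Call:
{"name": "move_arm", "arguments": {
  "plan": [
    [0, 0, 0.06, 0, 0, 0],
    [0, 0, 0, 0, 0, 0],
    [0, 0, 0, 0, 0, 0]
  ]
}}

```text
clock: 13.25
position: [0.5304, -0.2165, 0.1872]
tool_rot: [2.794, -0.032, 1.697]
force: [-0.7, -0.2, -0.9]
grip_width: 0.0152
```

Call:
{"name": "move_arm", "arguments": {
  "plan": [
    [0, 0, 0.06, 0, 0, 0],
    [0, 0, 0, 0, 0, 0],
    [0, 0, 0, 0, 0, 0]
  ]
}}

```text
clock: 13.55
position: [0.5309, -0.2164, 0.1858]
tool_rot: [2.794, -0.032, 1.697]
force: [0.7, -0.3, -1.0]
grip_width: 0.0153
```

Call:
{"name": "move_arm", "arguments": {
  "plan": [
    [0, 0, 0.06, 0, 0, 0],
    [0, 0, 0, 0, 0, 0],
    [0, 0, 0, 0, 0, 0]
  ]
}}

```text
clock: 13.85
position: [0.5314, -0.2163, 0.1844]
tool_rot: [2.794, -0.032, 1.697]
force: [-0.4, 0.1, -1.3]
grip_width: 0.0149
```

```bash
python3 go.py 0; python3 snap.py wrist w12 220 150 330 232 7 1.3
```

```text
pos [ 0.5314 -0.2163  0.1844] rpy [160.09  -1.86  97.25] clk 13.85 F [-0.4  0.1 -1.3] q [ 0.12  0.42  0.36  2.04 -0.74  0.54  1.16] w 0.0149
shift mm [-0.18 -0.05 -4.66] units [-0.007 -0.002 -0.186]  turn deg [ 0.    0.05 -0.07] units [ 0.      0.0003 -0.0004]
final-frame shift mm [-0.17 -0.05 -4.66]
pos [ 0.5314 -0.2163  0.1844] rpy [ 2.794  -0.0324  1.6973] clk 13.85 F [-0.4  0.1 -1.3] w 0.014948591742399136 q [ 0.12  0.42  0.36  2.04 -0.74  0.54  1.16]
```

View pics/w12.png

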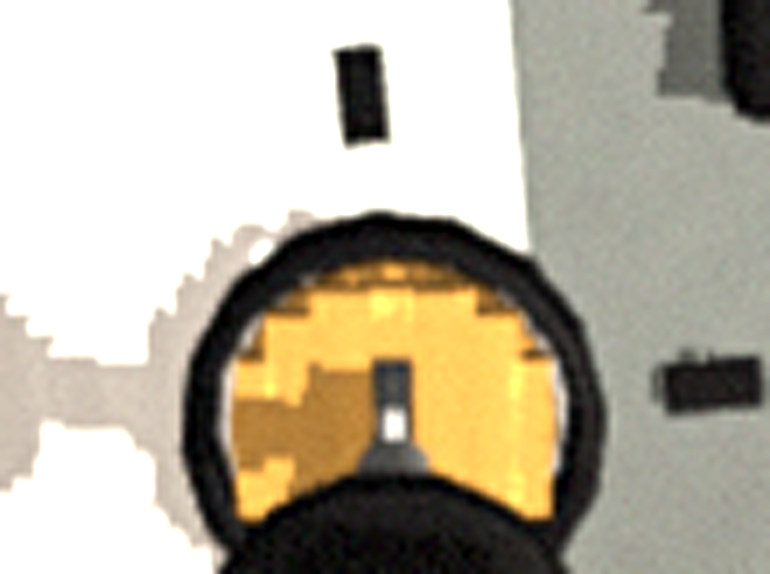

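Call:
{"name": "move_arm", "arguments": {
  "plan": [
    [0, 0, 0.05, 0, 0, 0],
    [0, 0, 0, 0, 0, 0],
    [0, 0, 0, 0, 0, 0]
  ]
}}

```text
clock: 14.2
position: [0.5318, -0.2162, 0.1832]
tool_rot: [2.794, -0.032, 1.697]
force: [-0.8, 0.4, -1.4]
grip_width: 0.0154
```

Call:
{"name": "move_arm", "arguments": {
  "plan": [
    [0, 0, 0.05, 0, 0, 0],
    [0, 0, 0, 0, 0, 0],
    [0, 0, 0, 0, 0, 0]
  ]
}}

```text
clock: 14.5
position: [0.5323, -0.2162, 0.1823]
tool_rot: [2.794, -0.032, 1.697]
force: [-0.6, -0.7, 1.6]
grip_width: 0.0155
```

Call:
{"name": "move_arm", "arguments": {
  "plan": [
    [0, 0, 0.05, 0, 0, 0],
    [0, 0, 0, 0, 0, 0],
    [0, 0, 0, 0, 0, 0]
  ]
}}

```text
clock: 14.8
position: [0.5327, -0.2161, 0.181]
tool_rot: [2.794, -0.032, 1.697]
force: [-1.5, 0.1, 2.9]
grip_width: 0.0156
```

Call:
{"name": "move_arm", "arguments": {
  "plan": [
    [0, 0, 0.06, 0, 0, 0],
    [0, 0, 0, 0, 0, 0],
    [0, 0, 0, 0, 0, 0]
  ]
}}

```text
clock: 15.1
position: [0.5332, -0.216, 0.1796]
tool_rot: [2.794, -0.032, 1.697]
force: [-2.5, -0.2, 4.2]
grip_width: 0.0154
```

Call:
{"name": "move_arm", "arguments": {
  "plan": [
    [0, 0, 0.06, 0, 0, 0],
    [0, 0, 0, 0, 0, 0],
    [0, 0, 0, 0, 0, 0]
  ]
}}

```text
clock: 15.4
position: [0.5337, -0.216, 0.1783]
tool_rot: [2.794, -0.032, 1.697]
force: [-2.4, -0.6, 6.0]
grip_width: 0.0154
```

```bash
python3 go.py 0; python3 snap.py wrist w13 220 150 330 232 7 1.3
```

```text
pos [ 0.5337 -0.216   0.1783] rpy [160.07  -1.85  97.24] clk 15.4 F [-2.4 -0.6  6. ] q [ 0.13  0.43  0.35  2.04 -0.75  0.53  1.17] w 0.0154
shift mm [ -0.02  -0.17 -11.25] units [-0.001 -0.007 -0.45 ]  turn deg [ 0.02  0.06 -0.08] units [ 0.0001  0.0003 -0.0004]
final-frame shift mm [-1.000e-02 -1.800e-01 -1.125e+01]
pos [ 0.5337 -0.216   0.1783] rpy [ 2.7937 -0.0323  1.6971] clk 15.4 F [-2.4 -0.6  6. ] w 0.0153552509593489 q [ 0.13  0.43  0.35  2.04 -0.75  0.53  1.17]
```

View pics/w13.png

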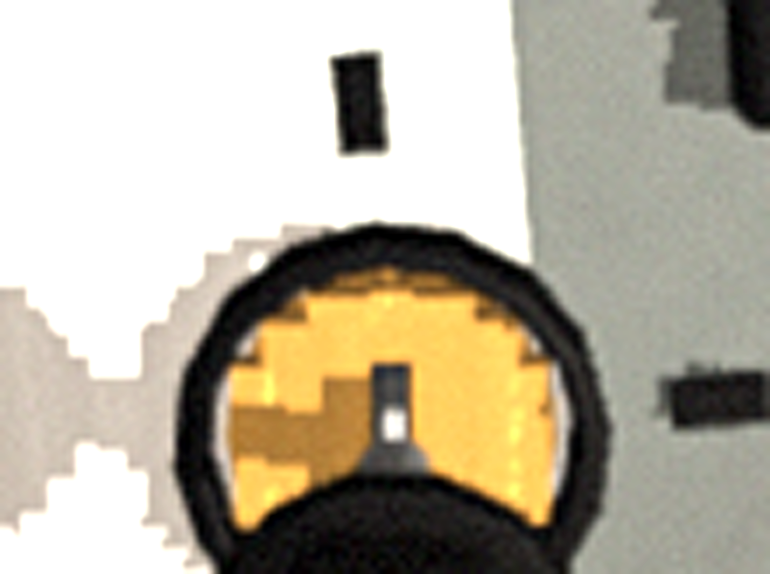

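Slot engaged: force about 7.5 N at about 3 mm in, consistent with the spring. One more mm, then turn.

Call:
{"name": "move_arm", "arguments": {
  "plan": [
    [0, 0, 0.045, 0, 0, 0],
    [0, 0, 0, 0, 0, 0],
    [0, 0, 0, 0, 0, 0]
  ]
}}

```text
clock: 15.75
position: [0.5341, -0.2159, 0.1773]
tool_rot: [2.794, -0.032, 1.697]
force: [-4.3, 0.4, 7.4]
grip_width: 0.0153
```

Call:
{"name": "move_arm", "arguments": {
  "plan": [
    [0, 0, 0, 0, 0, 0.025],
    [0, 0, 0, 0, 0, 0.025],
    [0, 0, 0, 0, 0, 0.025],
    [0, 0, 0, 0, 0, 0.025],
    [0, 0, 0, 0, 0, 0]
  ]
}}

```text
clock: 16.25
position: [0.5341, -0.2158, 0.1773]
tool_rot: [2.819, -0.137, 1.397]
force: [-5.2, 0.2, 9.7]
grip_width: 0.0155
```

```bash
python3 go.py -.012 23.5; python3 -c "
from workcell import bot;print(bot.observe()['moment'])"; python3 snap.py wrist w14 220 150 330 232 7 1.3
```

```text
pos [ 0.5341 -0.2158  0.1773] rpy [161.54  -7.87  80.02] clk 16.25 F [-5.2  0.2  9.7] q [ 0.07  0.45  0.43  2.04 -0.81  0.55  0.91] w 0.0155
shift mm [-0.07  0.08 -0.27] units [-0.003  0.003 -0.011]  turn deg [ 0.04  0.05 -0.25] units [ 0.0002  0.0003 -0.0014]
final-frame shift mm [-0.07  0.08 -0.27]
[0.01964018 0.67266889 0.10344391]
pos [ 0.5341 -0.2158  0.1773] rpy [ 2.8193 -0.1373  1.3967] clk 16.25 F [-5.2  0.2  9.7] w 0.015482588743755446 q [ 0.07  0.45  0.43  2.04 -0.81  0.55  0.91]
```

View pics/w14.png

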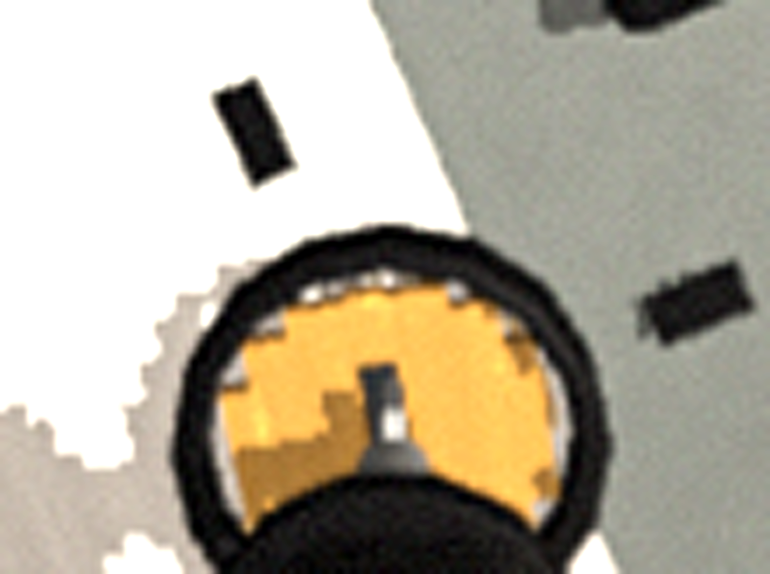

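The slot follows the blade (leaning left by the play). Force is a bit high, so back off slightly and keep turning.

Call:
{"name": "move_arm", "arguments": {
  "plan": [
    [0, 0, -0.03, 0, 0, 0.025],
    [0, 0, 0, 0, 0, 0.03],
    [0, 0, 0, 0, 0, 0.03],
    [0, 0, 0, 0, 0, 0.03],
    [0, 0, 0, 0, 0, 0.03]
  ]
}}

```text
clock: 16.8
position: [0.5338, -0.2158, 0.1779]
tool_rot: [2.911, -0.264, 0.949]
force: [-3.2, 0.7, 7.3]
grip_width: 0.0151
```

Call:
{"name": "move_arm", "arguments": {
  "plan": [
    [0, 0, 0, 0, 0, 0.03],
    [0, 0, 0, 0, 0, 0.03],
    [0, 0, 0, 0, 0, 0.03],
    [0, 0, 0, 0, 0, 0.03],
    [0, 0, 0, 0, 0, 0]
  ]
}}

```text
clock: 17.3
position: [0.5338, -0.2157, 0.1778]
tool_rot: [3.026, -0.33, 0.561]
force: [-2.9, 1.5, 6.6]
grip_width: 0.0153
```

```bash
python3 go.py -.011 70; python3 -c "
from workcell import bot;print(bot.observe()['moment'])"
```

```text
pos [ 0.5338 -0.2157  0.1778] rpy [173.36 -18.91  32.13] clk 17.3 F [-2.9  1.5  6.6] q [-0.08  0.49  0.64  2.05 -0.96  0.62  0.21] w 0.0153
shift mm [ 0.24  0.9  -0.74] units [ 0.01   0.036 -0.03 ]  turn deg [ 0.04  0.02 -1.47] units [ 0.0002  0.0001 -0.0082]
final-frame shift mm [ 0.22  0.91 -0.74]
[0.18211898 0.52184192 0.13632108]
```

Call:
{"name": "move_arm", "arguments": {
  "plan": [
    [0, 0.02, 0, 0, 0, 0.03],
    [0, 0.01, 0, 0, 0, 0.03],
    [0, 0, 0, 0, 0, 0.03],
    [0, 0, 0, 0, 0, 0.03],
    [0, 0, 0, 0, 0, 0]
  ]
}}

```text
clock: 17.8
position: [0.5341, -0.216, 0.1778]
tool_rot: [-3.122, -0.348, 0.161]
force: [-3.5, 1.3, 7.0]
grip_width: 0.015
```

```bash
cat > mo.py <<'E'
from h import *
from workcell import bot
s=bot.observe();p,r=pose(s);print('F tool',r.inv().apply(s['force']).round(2),'M tool',r.inv().apply(s['moment']).round(3),'M about world-tcp?',s['moment'].round(3))
E
python3 go.py -.011 95;python3 mo.py; python3 snap.py wrist w15 220 150 330 232 7 1.3
```

```text
pos [ 0.5341 -0.216   0.1778] rpy [-178.89  -19.96    9.24] clk 17.8 F [-3.5  1.3  7. ] q [-0.14  0.52  0.73  2.05 -1.02  0.66 -0.11] w 0.015
shift mm [ 0.43  0.74 -0.85] units [ 0.017  0.03  -0.034]  turn deg [0.   0.01 1.94] units [0.     0.0001 0.0108]
final-frame shift mm [ 0.46  0.73 -0.85]
F tool [-0.64 -2.01 -7.65] M tool [ 0.822 -0.496 -0.035] M about world-tcp? [0.668 0.611 0.322]
pos [ 0.5341 -0.216   0.1778] rpy [-3.1222 -0.3483  0.1613] clk 17.8 F [-3.5  1.3  7. ] w 0.015028898685128987 q [-0.14  0.52  0.73  2.05 -1.02  0.66 -0.11]
```

View pics/w15.png

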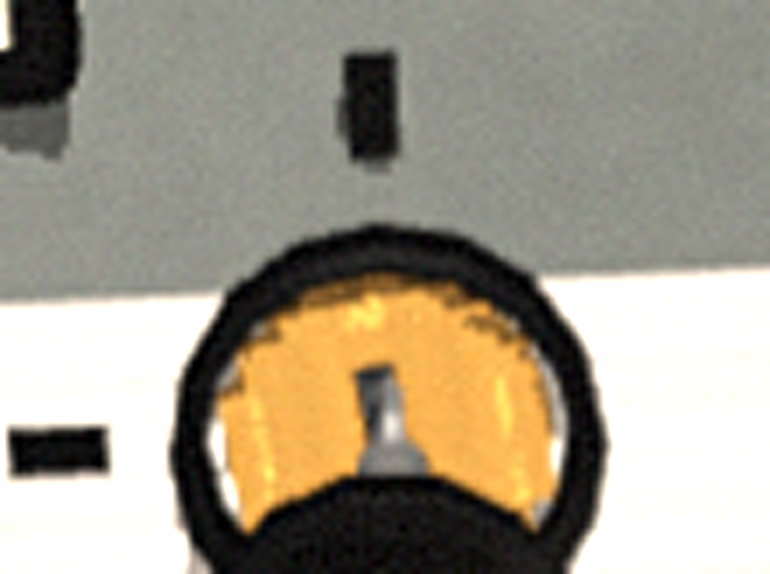

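Call:
{"name": "move_arm", "arguments": {
  "plan": [
    [0, 0, 0, 0, 0, 0.014],
    [0, 0, 0, 0, 0, 0.014],
    [0, 0, 0, 0, 0, 0],
    [0, 0, 0, 0, 0, 0]
  ]
}}

```text
clock: 18.25
position: [0.5341, -0.216, 0.1778]
tool_rot: [-3.092, -0.346, 0.072]
force: [-3.4, 1.1, 6.6]
grip_width: 0.0151
```

```bash
python3 mo.py
```

```text
F tool [-0.9  -1.75 -7.26] M tool [ 0.708 -0.604  0.014] M about world-tcp? [0.615 0.65  0.255]
```

Call:
{"name": "move_arm", "arguments": {
  "plan": [
    [0, 0, 0, 0, 0, 0.01],
    [0, 0, 0, 0, 0, 0],
    [0, 0, 0, 0, 0, 0]
  ]
}}

```text
clock: 18.55
position: [0.5341, -0.216, 0.1778]
tool_rot: [-3.08, -0.344, 0.038]
force: [-2.9, 2.1, 7.2]
grip_width: 0.0154
```

```bash
python3 go.py -.011 95;python3 mo.py; python3 snap.py wrist w16 220 150 330 232 7 1.3
```

```text
pos [ 0.5341 -0.216   0.1778] rpy [-176.48  -19.7     2.19] clk 18.55 F [-2.9  2.1  7.2] q [-0.16  0.53  0.75  2.05 -1.04  0.68 -0.21] w 0.0154
shift mm [ 0.48  0.69 -0.77] units [ 0.019  0.028 -0.031]  turn deg [-0.01 -0.   -4.7 ] units [-0.     -0.     -0.0261]
final-frame shift mm [ 0.43  0.73 -0.77]
F tool [-0.24 -2.67 -7.61] M tool [ 0.752 -0.574 -0.021] M about world-tcp? [0.667 0.598 0.307]
pos [ 0.5341 -0.216   0.1778] rpy [-3.0802 -0.3439  0.0382] clk 18.55 F [-2.9  2.1  7.2] w 0.015372516732901334 q [-0.16  0.53  0.75  2.05 -1.04  0.68 -0.21]
```

View pics/w16.png

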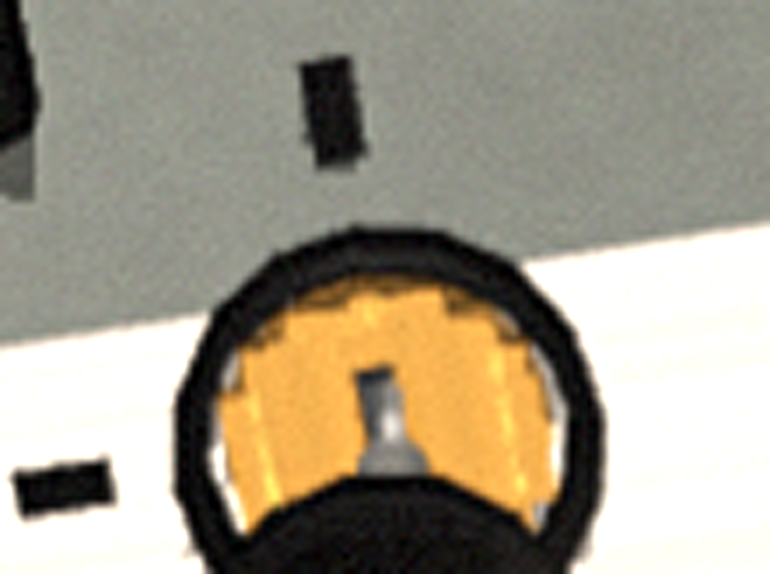

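Call:
{"name": "move_arm", "arguments": {
  "plan": [
    [0, 0, 0, 0, 0, 0.015],
    [0, 0, 0, 0, 0, 0],
    [0, 0, 0, 0, 0, 0]
  ]
}}

```text
clock: 18.9
position: [0.5342, -0.216, 0.1779]
tool_rot: [-3.064, -0.341, -0.012]
force: [-3.6, 2.1, 8.1]
grip_width: 0.0155
```

```bash
python3 go.py -.011 95;for i in 1 2 3; do python3 mo.py; done; python3 snap.py wrist w17 220 150 330 232 7 1.3
```

```text
pos [ 0.5342 -0.216   0.1779] rpy [-175.53  -19.52   -0.66] clk 18.9 F [-3.6  2.1  8.1] q [-0.16  0.53  0.76  2.05 -1.05  0.68 -0.25] w 0.0155
shift mm [ 0.43  0.69 -0.76] units [ 0.017  0.028 -0.031]  turn deg [-0.01 -0.01 -7.39] units [-0.     -0.     -0.0411]
final-frame shift mm [ 0.34  0.74 -0.76]
F tool [-0.66 -2.74 -8.66] M tool [ 0.75  -0.584 -0.035] M about world-tcp? [0.686 0.571 0.327]
F tool [-0.66 -2.74 -8.66] M tool [ 0.75  -0.584 -0.035] M about world-tcp? [0.686 0.571 0.327]
F tool [-0.66 -2.74 -8.66] M tool [ 0.75  -0.584 -0.035] M about world-tcp? [0.686 0.571 0.327]
pos [ 0.5342 -0.216   0.1779] rpy [-3.0635 -0.3407 -0.0116] clk 18.9 F [-3.6  2.1  8.1] w 0.015477745202040387 q [-0.16  0.53  0.76  2.05 -1.05  0.68 -0.25]
```

View pics/w17.png

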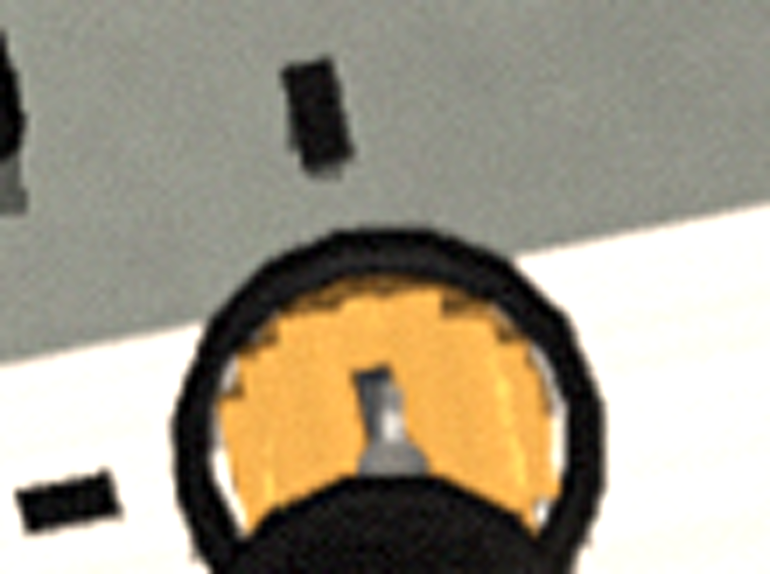

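Call:
{"name": "move_arm", "arguments": {
  "plan": [
    [0, 0, 0, 0, 0, 0.014],
    [0, 0, 0, 0, 0, 0],
    [0, 0, 0, 0, 0, 0]
  ]
}}

```text
clock: 19.25
position: [0.5341, -0.2159, 0.1779]
tool_rot: [-3.048, -0.337, -0.058]
force: [-3.3, 1.8, 6.7]
grip_width: 0.0155
```

```bash
python3 go.py -.011 95; python3 mo.py; python3 snap.py wrist w18 220 150 330 232 7 1.3
```

```text
pos [ 0.5341 -0.2159  0.1779] rpy [-174.63  -19.3    -3.33] clk 19.25 F [-3.3  1.8  6.7] q [-0.17  0.54  0.77  2.05 -1.06  0.69 -0.29] w 0.0155
shift mm [ 0.49  0.72 -0.77] units [ 0.02   0.029 -0.031]  turn deg [-0.01 -0.01 -9.92] units [-0.0001 -0.     -0.0551]
final-frame shift mm [ 0.36  0.8  -0.77]
F tool [-0.99 -2.31 -7.27] M tool [ 0.848 -0.619 -0.039] M about world-tcp? [0.803 0.567 0.372]
pos [ 0.5341 -0.2159  0.1779] rpy [-3.0479 -0.3369 -0.0581] clk 19.25 F [-3.3  1.8  6.7] w 0.01550987785400848 q [-0.17  0.54  0.77  2.05 -1.06  0.69 -0.29]
```

View pics/w18.png

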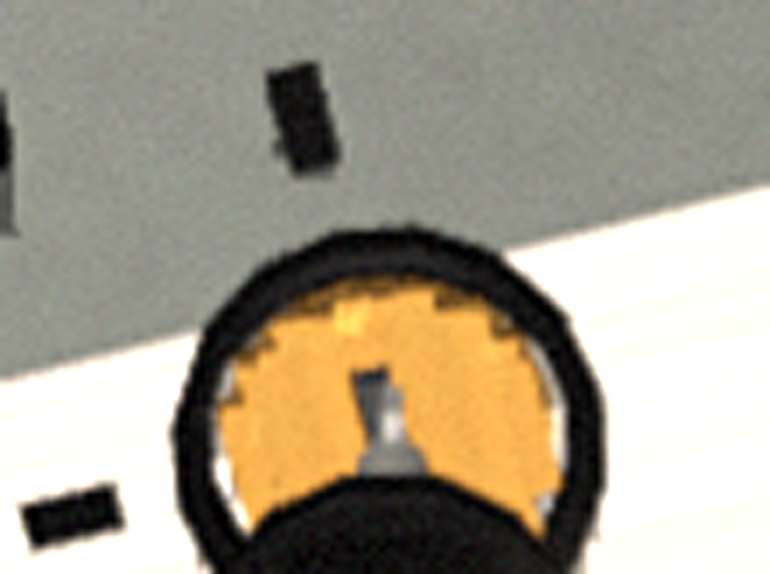

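The slot stays parallel to the upper mark while the blade turns on: stop reached. Withdrawing along the axis.

Call:
{"name": "move_arm", "arguments": {
  "plan": [
    [0, 0, -0.08, 0, 0, 0],
    [0, 0, -0.08, 0, 0, 0],
    [0, 0, -0.08, 0, 0, 0],
    [0, 0, -0.08, 0, 0, 0],
    [0, 0, 0, 0, 0, 0]
  ]
}}

```text
clock: 19.8
position: [0.5314, -0.2167, 0.1854]
tool_rot: [-3.049, -0.337, -0.058]
force: [-1.4, 3.1, 0.0]
grip_width: 0.0155
```

```bash
python3 mo.py;  python3 snap.py wrist w19 220 150 330 232 7 1.3
```

```text
F tool [-1.5  -3.05 -0.26] M tool [ 0.884 -0.82   0.009] M about world-tcp? [0.859 0.769 0.356]
pos [ 0.5314 -0.2167  0.1854] rpy [-3.0486 -0.3368 -0.0581] clk 19.8 F [-1.4  3.1  0. ] w 0.015501697278162741 q [-0.18  0.52  0.79  2.05 -1.04  0.7  -0.3 ]
```

View pics/w19.png

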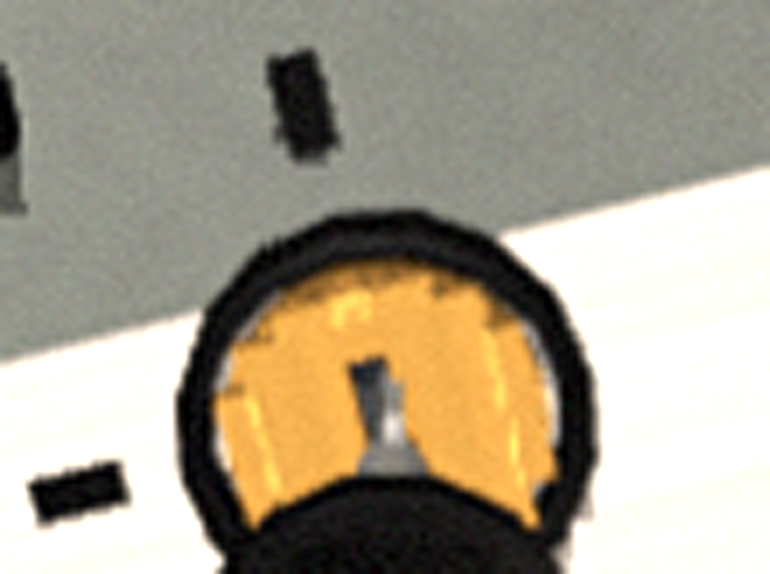

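Call:
{"name": "move_arm", "arguments": {
  "plan": [
    [0, 0, -0.1, 0, 0, 0],
    [0, 0, -0.1, 0, 0, 0],
    [0, 0, -0.2, 0, 0, 0],
    [0, 0, -0.3, 0, 0, 0],
    [0, 0, 0, 0, 0, 0]
  ]
}}

```text
clock: 20.35
position: [0.5256, -0.2189, 0.203]
tool_rot: [-3.049, -0.338, -0.059]
force: [0.5, -0.7, -0.5]
grip_width: 0.0155
```

Call:
{"name": "move_arm", "arguments": {
  "plan": [
    [0, 0, -0.8, 0, 0, -0.0225],
    [0, 0, -0.8, 0, 0, -0.0225],
    [0, 0, -0.8, 0, 0, 0],
    [0, 0, 0, 0, 0, 0],
    [0, 0, 0, 0, 0, 0]
  ]
}}

```text
clock: 20.85
position: [0.5059, -0.2223, 0.2582]
tool_rot: [-3.099, -0.347, 0.092]
force: [0.3, 0.7, -1.3]
grip_width: 0.0157
```

```bash
python3 go.py .06 90;python3 mo.py;  python3 snap.py wrist w20 170 90 370 240 4 1.3;python3 snap.py top t20 365 150 510 290 4 1.5
```

```text
pos [ 0.5059 -0.2223  0.2582] rpy [-177.56  -19.91    5.25] clk 20.85 F [ 0.3  0.7 -1.3] q [-0.27  0.38  0.91  2.02 -0.82  0.79 -0.34] w 0.0157
shift mm [ 0.12  0.56 13.65] units [0.005 0.022 0.546]  turn deg [ 0.04 -0.05 -6.81] units [ 0.0002 -0.0003 -0.0379]
final-frame shift mm [ 0.06  0.58 13.65]
F tool [-0.07 -0.58  1.42] M tool [ 0.011 -0.444 -0.022] M about world-tcp? [-0.044  0.44   0.042]
pos [ 0.5059 -0.2223  0.2582] rpy [-3.099  -0.3475  0.0916] clk 20.85 F [ 0.3  0.7 -1.3] w 0.015674111313075008 q [-0.27  0.38  0.91  2.02 -0.82  0.79 -0.34]
pos [ 0.5057 -0.2222  0.2577] rpy [-3.0988 -0.3465  0.0917] clk 20.9 F [ 0.2 -0.6 -1.8] w 0.015300378097520988 q [-0.27  0.38  0.91  2.02 -0.82  0.79 -0.34]
```

View pics/w20.png

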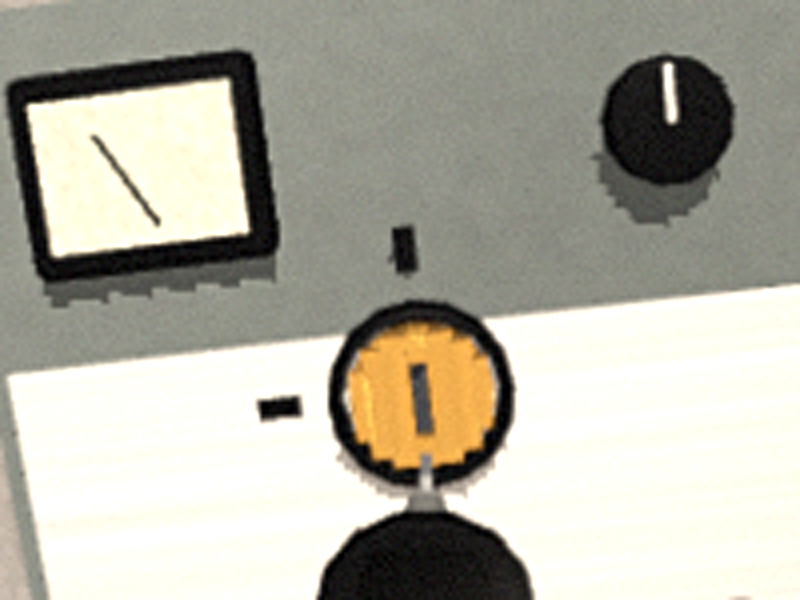

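```bash
sed -i 's/selR(12)/selR(12.5)/' meas.py; python3 meas.py w20 274.7 188.5; python3 - <<'E'
import cv2,numpy as np
a=cv2.imread('pics/w7_raw.png')[105:170,235:305];b=cv2.imread('pics/w20_raw.png')[155:220,240:310]
b2=cv2.imread('pics/w13_raw.png')[170:230,240:310]
f=lambda i:cv2.resize(i,(390,360),interpolation=cv2.INTER_CUBIC)
cv2.imwrite('pics/cmp.png',np.hstack([f(a),f(b)]))
E
```

```text
brass ((274.8153991699219, 188.91307067871094), (38.900569915771484, 39.55133056640625), 147.8696746826172)
brass centre [ 0.5663 -0.2095  0.0875]
slot ((275.0, 193.0), (6.0, 2.0), 90.0)
slot centre [ 0.5628 -0.2099  0.0863] len 0.005538377874724968 angle deg about tool z (sel) -83.1769799405963
```

View pics/cmp.png

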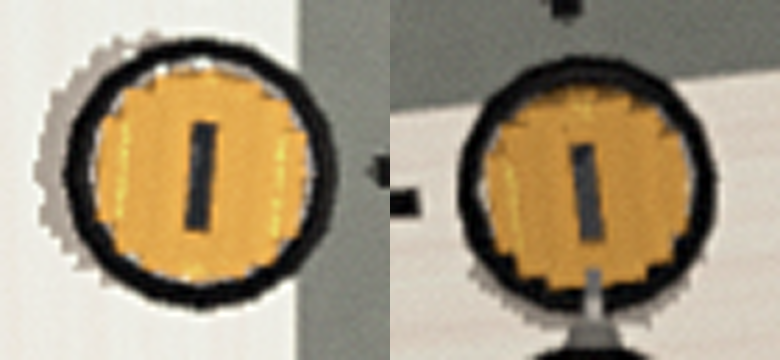

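View pics/t20.png

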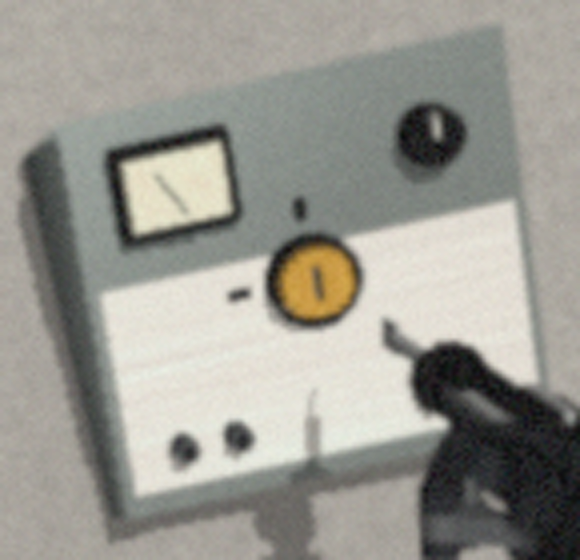

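```bash
cat > out.py <<'E'
from h import *
import sys
for name,cx,cy in [('w7',270.5,136.5),('w20',274.8,188.9)]:
    w=dict(np.load(name+'.npz'));t=cv2.imread(f'pics/{name}_raw.png')
    hsv=cv2.cvtColor(t,cv2.COLOR_BGR2HSV);g=cv2.cvtColor(t,cv2.COLOR_BGR2GRAY).astype(float)
    R,n=selR(12.5);S=np.array([.5656,-.2097,.0883]);
    # scan angles radially, outer bezel edge (dark->light) and brass edge
    ob=[];br=[]
    for a in np.radians(np.arange(0,360,4)):
        rr=np.arange(8,34,.25);xs=(cx+rr*np.cos(a)).astype(np.float32);ys=(cy+rr*np.sin(a)).astype(np.float32)
        p=cv2.remap(g.astype(np.float32),xs[None],ys[None],1)[0]
        k=np.where((rr>17)&(rr<31)&(p<60))[0]
        if len(k)<3: continue
        # only sides away from driver
        if name=='w20' and 45<np.degrees(a)<135: continue
        if k[-1]+1<len(rr) and rr[k[-1]]<29: ob.append((xs[k[-1]],ys[k[-1]]))
        kk=np.where((rr>17)&(p<75))[0]; br.append((xs[kk[0]],ys[kk[0]]))
    eo=cv2.fitEllipse(np.array(ob));eb=cv2.fitEllipse(np.array(br))
    print(name,'bezel',np.round(eo[0],2),np.round(eo[1],1),'brass',np.round(eb[0],2),np.round(eb[1],1),'ratio',np.mean(eb[1])/np.mean(eo[1]))
    for d in (0,.005):
        print('  pred brass-bezel px if in',d, (proj(w,S-d*n)-proj(w,S-.001*n)).round(2))
E
python3 out.py; python3 - <<'E'
from h import *
w=dict(np.load('w20.npz'));R,n=selR(12.5);S=np.array([.5656,-.2097,.0883])
u=lambda x,y:(170+(x+.5)/4-.5,90+(y+.5)/4-.5)
def ang(a,b,h=0):
    v=R.inv().apply(onplane(w,u(*a),S-h*n,n)-onplane(w,u(*b),S-h*n,n));return np.degrees(np.arctan2(v[1],v[0])),np.linalg.norm(v)
print('slot',ang((417,365),(427,433)),'boundary',ang((10,375),(795,287),.011),'mark',ang((402,228),(408,270),.011))
E
```

```text
w7 bezel [270.54 135.88] [47.4 48.2] brass [270.63 135.55] [40.9 41.6] ratio 0.863716755155894
  pred brass-bezel px if in 0 [[-0.01  0.08]]
  pred brass-bezel px if in 0.005 [[ 0.05 -0.32]]
w20 bezel [274.79 188.37] [45.2 47.4] brass [274.9 188.4] [35.8 39.4] ratio 0.8122821558508868
  pred brass-bezel px if in 0 [[-0.    0.23]]
  pred brass-bezel px if in 0.005 [[ 0.   -0.91]]
slot (np.float64(88.62083680027256), np.float64(0.015727818162001413)) boundary (np.float64(0.37267705485418634), np.float64(0.18240732656052014)) mark (np.float64(88.82241716991344), np.float64(0.009566232351784039))
```

Slot reads 88.6° against the mark's 88.8°, and the brass/bezel offset is +0.03 px (out: +0.23, in: −0.91), so it's turned, out and locked. Now back to the rack: unwind the turn first.

```bash
cat > back.py <<'E'
from h import *
from workcell import bot
import sys
s=bot.observe();R,n=selR(12.0)
# A: tilted high pose at which untilting happens
G=Rn.from_euler('xyz',[np.pi,0,np.radians(104.15)])
print('A:');togo(s,[.5257,.3287,.3048],R)
print('B:');togo(s,[.5260,.3288,float(sys.argv[1]) if len(sys.argv)>1 else .3048],G)
E
python3 back.py
```

```text
A:
pos [ 0.5056 -0.2223  0.2575] rpy [-177.55  -19.82    5.25] clk 20.95 F [ 0.1  1.  -1.4] q [-0.27  0.38  0.91  2.02 -0.82  0.79 -0.34] w 0.0154
shift mm [  82.28 -547.22    2.74] units [  3.291 -21.889   0.109]  turn deg [-1.600e-01 -8.000e-02 -9.635e+01] units [-9.000e-04 -5.000e-04 -5.353e-01]
final-frame shift mm [534.77 142.3    1.42]
B:
pos [ 0.5056 -0.2223  0.2575] rpy [-177.55  -19.82    5.25] clk 20.95 F [ 0.1  1.  -1.4] q [-0.27  0.38  0.91  2.02 -0.82  0.79 -0.34] w 0.0154
shift mm [  82.57 -547.29    2.84] units [  3.303 -21.892   0.114]  turn deg [ 15.28 -16.69 -97.37] units [ 0.0849 -0.0927 -0.5409]
final-frame shift mm [529.38 154.49 -47.33]
```

Call:
{"name": "move_arm", "arguments": {
  "plan": [
    [0, 0, -0.4, 0, 0, -0.044],
    [0, 0, -0.4, 0, 0, -0.044],
    [0, 0, -0.4, 0, 0, -0.044],
    [0, 0, -0.4, 0, 0, -0.044],
    [0, 0, 0, 0, 0, -0.044]
  ]
}}

```text
clock: 21.45
position: [0.4922, -0.2258, 0.2961]
tool_rot: [2.944, -0.29, 0.824]
force: [-0.1, -0.0, -0.8]
grip_width: 0.0157
```

Call:
{"name": "move_arm", "arguments": {
  "plan": [
    [0, 0, 0, 0, 0, -0.044],
    [0, 0, 0, 0, 0, -0.044],
    [0, 0, 0, 0, 0, -0.044],
    [0, 0, 0, 0, 0, -0.044],
    [0, 0, 0, 0, 0, -0.044]
  ]
}}

```text
clock: 21.95
position: [0.4922, -0.2254, 0.2949]
tool_rot: [2.808, -0.101, 1.504]
force: [-0.2, -0.1, -1.1]
grip_width: 0.0154
```

```bash
python3 back.py
```

```text
A:
pos [ 0.4922 -0.2254  0.2949] rpy [160.9   -5.81  86.16] clk 21.95 F [-0.2 -0.1 -1.1] q [-0.1   0.24  0.66  1.99 -0.55  0.78  0.81] w 0.0154
shift mm [553.21 -18.61  42.64] units [22.129 -0.744  1.705]  turn deg [ -0.09  -0.15 -16.85] units [-0.0005 -0.0008 -0.0936]
final-frame shift mm [534.98 142.46  41.31]
B:
pos [ 0.4922 -0.2254  0.2949] rpy [160.9   -5.81  86.16] clk 21.95 F [-0.2 -0.1 -1.1] q [-0.1   0.24  0.66  1.99 -0.55  0.78  0.81] w 0.0154
shift mm [553.33 -18.34  42.74] units [22.133 -0.733  1.71 ]  turn deg [ 19.84  -2.72 -18.78] units [ 0.1102 -0.0151 -0.1043]
final-frame shift mm [529.08 168.28  -9.9 ]
```

Call:
{"name": "move_arm", "arguments": {
  "plan": [
    [0, 0, -0.1, 0.0276, -0.0038, -0.0261],
    [0, 0, -0.1, 0.0276, -0.0038, -0.0261],
    [0, 0, -0.1, 0.0276, -0.0038, -0.0261],
    [0, 0, -0.1, 0.0276, -0.0038, -0.0261],
    [0.9, 0.28, 0, 0, 0, 0]
  ]
}}

```text
clock: 22.45
position: [0.4926, -0.2033, 0.3045]
tool_rot: [-3.137, 0.001, 1.815]
force: [-0.8, 0.2, -0.6]
grip_width: 0.0152
```

Call:
{"name": "move_arm", "arguments": {
  "plan": [
    [0.95, 0.3, 0, 0, 0, 0],
    [0.95, 0.3, 0, 0, 0, 0],
    [0.95, 0.3, 0, 0, 0, 0],
    [0.95, 0.3, 0, 0, 0, 0],
    [0.95, 0.3, 0, 0, 0, 0]
  ]
}}

```text
clock: 22.95
position: [0.4994, -0.077, 0.3048]
tool_rot: [-3.141, -0.001, 1.813]
force: [0.9, 0.3, -0.9]
grip_width: 0.0153
```

```bash
python3 back.py|tail -4
```

```text
B:
pos [ 0.4994 -0.077   0.3048] rpy [-1.7997e+02 -9.0000e-02  1.0387e+02] clk 22.95 F [ 0.9  0.3 -0.9] q [-0.47  0.3   0.64  1.84 -0.2   1.07  0.49] w 0.0153
shift mm [387.63 123.1    0.53] units [15.505  4.924  0.021]  turn deg [-0.03 -0.09 -0.28] units [-0.0002 -0.0005 -0.0016]
final-frame shift mm [3.8702e+02 1.2499e+02 2.0000e-02]
```

Call:
{"name": "move_arm", "arguments": {
  "plan": [
    [0.95, 0.305, 0, 0, 0, 0],
    [0.95, 0.305, 0, 0, 0, 0],
    [0.95, 0.305, 0, 0, 0, 0],
    [0.95, 0.305, 0, 0, 0, 0],
    [0.95, 0.305, 0, 0, 0, 0]
  ]
}}

```text
clock: 23.45
position: [0.5079, 0.0474, 0.3049]
tool_rot: [-3.141, -0.001, 1.813]
force: [0.6, -0.1, -0.7]
grip_width: 0.0154
```

Call:
{"name": "move_arm", "arguments": {
  "plan": [
    [0.95, 0.305, 0, 0, 0, 0],
    [0.95, 0.305, 0, 0, 0, 0],
    [0.95, 0.305, 0, 0, 0, 0],
    [0.95, 0.305, 0, 0, 0, 0],
    [0.95, 0.305, 0, 0, 0, 0]
  ]
}}

```text
clock: 23.95
position: [0.5164, 0.1718, 0.3049]
tool_rot: [-3.141, -0.001, 1.813]
force: [0.3, -0.1, -0.9]
grip_width: 0.0154
```

Call:
{"name": "move_arm", "arguments": {
  "plan": [
    [0.95, 0.305, 0, 0, 0, -0.0008],
    [0.95, 0.305, 0, 0, 0, -0.0008],
    [0.95, 0.305, 0, 0, 0, 0],
    [0.95, 0.305, 0, 0, 0, 0],
    [0, 0, 0, 0, 0, 0]
  ]
}}

```text
clock: 24.45
position: [0.5224, 0.2738, 0.3043]
tool_rot: [-3.14, -0.001, 1.822]
force: [0.2, -1.0, -2.6]
grip_width: 0.0155
```

Call:
{"name": "move_arm", "arguments": {
  "plan": [
    [0, 0, 0, 0, 0, 0],
    [0, 0, 0, 0, 0, 0]
  ]
}}

```text
clock: 24.65
position: [0.5232, 0.2692, 0.3055]
tool_rot: [-3.141, -0.001, 1.817]
force: [-0.6, 0.5, -1.3]
grip_width: 0.0156
```

```bash
python3 back.py|tail -4
```

```text
B:
pos [0.5232 0.2692 0.3055] rpy [-1.7999e+02 -3.0000e-02  1.0409e+02] clk 24.65 F [-0.6  0.5 -1.3] q [-0.94  0.44  0.52  1.63 -0.23  1.14 -0.11] w 0.0156
shift mm [57.15 17.2   0.76] units [2.286 0.688 0.03 ]  turn deg [-0.01 -0.03 -0.06] units [-0.0001 -0.0002 -0.0003]
final-frame shift mm [57.13 17.26  0.73]
```

Call:
{"name": "move_arm", "arguments": {
  "plan": [
    [0.762, 0.23, 0, 0, 0, 0],
    [0.762, 0.23, 0, 0, 0, 0],
    [0.762, 0.23, 0, 0, 0, 0],
    [0, 0, 0, 0, 0, 0],
    [0, 0, 0, 0, 0, 0]
  ]
}}

```text
clock: 25.15
position: [0.5258, 0.3304, 0.3057]
tool_rot: [3.141, -0.001, 1.819]
force: [-0.4, -0.6, -1.9]
grip_width: 0.0152
```

Call:
{"name": "move_arm", "arguments": {
  "plan": [
    [0, 0, 0, 0, 0, 0],
    [0, 0, 0, 0, 0, 0]
  ]
}}

```text
clock: 25.35
position: [0.5261, 0.3291, 0.3062]
tool_rot: [3.141, -0.001, 1.817]
force: [-0.1, -0.2, -1.0]
grip_width: 0.0151
```

```bash
python3 back.py .1306|tail -3; python3 snap.py wrist w21 130 150 430 360 2.6 2
```

```text
pos [0.5261 0.3291 0.3062] rpy [ 1.7996e+02 -5.0000e-02  1.0410e+02] clk 25.35 F [-0.1 -0.2 -1. ] q [-0.99  0.49  0.51  1.54 -0.25  1.17 -0.19] w 0.0151
shift mm [ -0.46  -0.32 175.65] units [-0.019 -0.013  7.026]  turn deg [ 0.04 -0.05 -0.05] units [ 0.0002 -0.0003 -0.0003]
final-frame shift mm [ -0.3   -0.19 175.65]
pos [0.5261 0.3291 0.3062] rpy [ 3.1409e+00 -9.0000e-04  1.8169e+00] clk 25.35 F [-0.1 -0.2 -1. ] w 0.015136177529029423 q [-0.99  0.49  0.51  1.54 -0.25  1.17 -0.19]
```

View pics/w21.png

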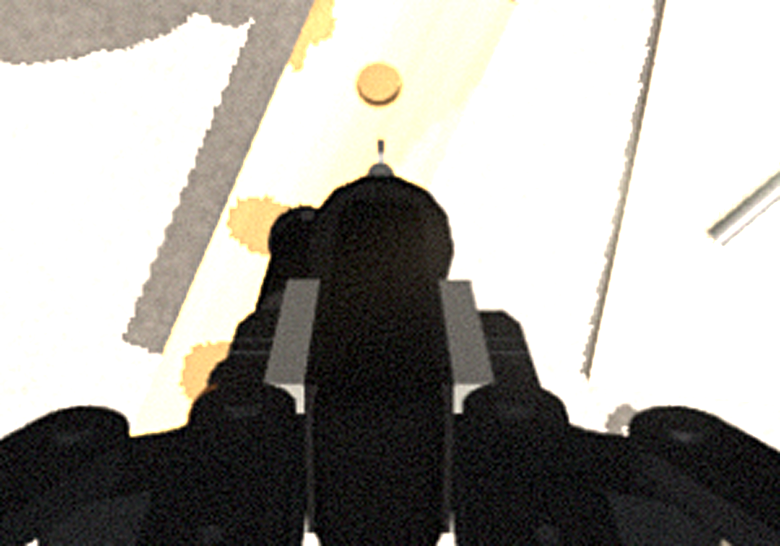

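The picture is the same as at pick-up (tip at (380,141), hole at (380,83)): no slip in the hand. Lowering to just above the hole.

Call:
{"name": "move_arm", "arguments": {
  "plan": [
    [-0.012, -0.01, 0.8, 0, 0, 0],
    [0, 0, 0.8, 0, 0, 0],
    [0, 0, 0.8, 0, 0, 0],
    [0, 0, 0.8, 0, 0, 0],
    [0, 0, 0.7, 0, 0, 0]
  ]
}}

```text
clock: 25.9
position: [0.5258, 0.3291, 0.2078]
tool_rot: [3.141, -0.001, 1.817]
force: [-0.3, 0.8, 0.3]
grip_width: 0.0152
```

Call:
{"name": "move_arm", "arguments": {
  "plan": [
    [0, 0, 0, 0, 0, 0],
    [0, 0, 0, 0, 0, 0],
    [0, 0, 0, 0, 0, 0],
    [0, 0, 0, 0, 0, 0],
    [0, 0, 0, 0, 0, 0]
  ]
}}

```text
clock: 26.4
position: [0.526, 0.3296, 0.2092]
tool_rot: [3.14, -0.001, 1.818]
force: [-0.9, 0.0, -0.7]
grip_width: 0.0157
```

```bash
python3 back.py .1306|tail -3; python3 snap.py wrist w22 200 130 350 230 5 2
```

```text
pos [0.526  0.3296 0.2092] rpy [ 1.7992e+02 -8.0000e-02  1.0415e+02] clk 26.4 F [-0.9  0.  -0.7] q [-0.96  0.58  0.47  1.65 -0.3   0.98 -0.14] w 0.0157
shift mm [-0.83 -0.32 78.64] units [-0.033 -0.013  3.146]  turn deg [ 0.08 -0.08 -0.  ] units [ 0.0005 -0.0004 -0.    ]
final-frame shift mm [-0.72 -0.21 78.65]
pos [0.526  0.3296 0.2092] rpy [ 3.1402e+00 -1.4000e-03  1.8177e+00] clk 26.4 F [-0.9  0.  -0.7] w 0.01570951133584737 q [-0.96  0.58  0.47  1.65 -0.3   0.98 -0.14]
```

View pics/w22.png

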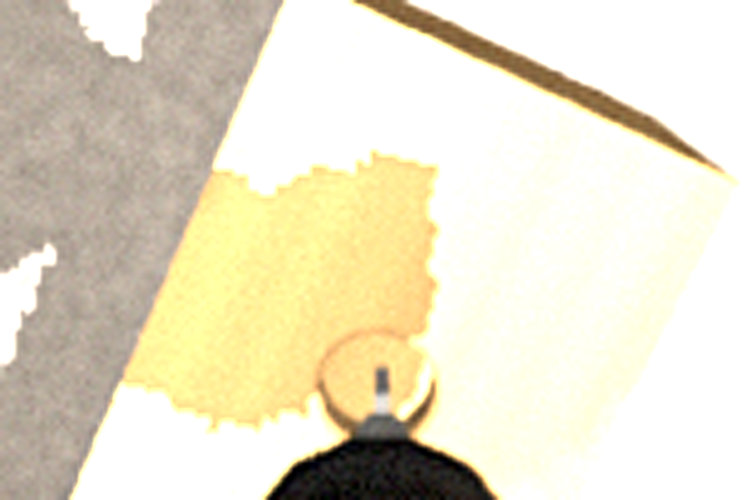

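Call:
{"name": "move_arm", "arguments": {
  "plan": [
    [-0.03, -0.013, 0.2, 0, 0, 0],
    [0, 0, 0.2, 0, 0, 0],
    [0, 0, 0.2, 0, 0, 0],
    [0, 0, 0.2, 0, 0, 0],
    [0, 0, 0.2, 0, 0, 0]
  ]
}}

```text
clock: 26.95
position: [0.5256, 0.3286, 0.183]
tool_rot: [3.141, -0.001, 1.818]
force: [-0.7, -0.2, -1.1]
grip_width: 0.0154
```

Call:
{"name": "move_arm", "arguments": {
  "plan": [
    [0, 0, 0.25, 0, 0, 0],
    [0, 0, 0.25, 0, 0, 0],
    [0, 0, 0.25, 0, 0, 0],
    [0, 0, 0.25, 0, 0, 0],
    [0, 0, 0, 0, 0, 0]
  ]
}}

```text
clock: 27.45
position: [0.5254, 0.3284, 0.1577]
tool_rot: [-3.141, -0.0, 1.818]
force: [-0.5, -0.9, -2.0]
grip_width: 0.0154
```

```bash
python3 back.py .1306|tail -3
```

```text
pos [0.5254 0.3284 0.1577] rpy [-1.7997e+02 -3.0000e-02  1.0414e+02] clk 27.45 F [-0.5 -0.9 -2. ] q [-0.94  0.64  0.44  1.7  -0.34  0.88 -0.12] w 0.0154
shift mm [ 0.18  0.7  27.05] units [0.007 0.028 1.082]  turn deg [-0.03 -0.03 -0.01] units [-0.0002 -0.0001 -0.0001]
final-frame shift mm [ 0.19  0.69 27.06]
```

Call:
{"name": "move_arm", "arguments": {
  "plan": [
    [0.007, 0.025, 0.25, 0, 0, 0],
    [0, 0, 0.25, 0, 0, 0],
    [0, 0, 0.25, 0, 0, 0],
    [0, 0, 0.2, 0, 0, 0],
    [0, 0, 0, 0, 0, 0]
  ]
}}

```text
clock: 27.95
position: [0.526, 0.3288, 0.1341]
tool_rot: [-3.141, -0.0, 1.818]
force: [-0.4, 0.7, -1.1]
grip_width: 0.0151
```

Call:
{"name": "move_arm", "arguments": {
  "plan": [
    [0, 0, 0, 0, 0, 0],
    [0, 0, 0, 0, 0, 0],
    [0, 0, 0, 0, 0, 0]
  ]
}}

```text
clock: 28.25
position: [0.5264, 0.3291, 0.1351]
tool_rot: [3.141, -0.001, 1.818]
force: [0.0, 0.2, -0.9]
grip_width: 0.0152
```

```bash
python3 back.py .1306|tail -3
```

```text
pos [0.5264 0.3291 0.1351] rpy [ 1.7994e+02 -7.0000e-02  1.0414e+02] clk 28.25 F [ 0.   0.2 -0.9] q [-0.93  0.67  0.42  1.71 -0.35  0.83 -0.11] w 0.0152
shift mm [-0.18 -0.49  4.52] units [-0.007 -0.019  0.181]  turn deg [ 0.06 -0.07 -0.01] units [ 0.0003 -0.0004 -0.    ]
final-frame shift mm [-0.17 -0.48  4.52]
```

Call:
{"name": "move_arm", "arguments": {
  "plan": [
    [-0.007, -0.015, 0.12, 0, 0, 0],
    [0, 0, 0, 0, 0, 0],
    [0, 0, 0, 0, 0, 0]
  ]
}}

```text
clock: 28.55
position: [0.5259, 0.3287, 0.1318]
tool_rot: [3.141, -0.001, 1.818]
force: [-0.4, 0.2, -1.6]
grip_width: 0.0155
```

Call:
{"name": "move_arm", "arguments": {
  "plan": [
    [0, 0, 0.04, 0, 0, 0],
    [0, 0, 0, 0, 0, 0],
    [0, 0, 0, 0, 0, 0]
  ]
}}

```text
clock: 28.85
position: [0.526, 0.3287, 0.1308]
tool_rot: [3.141, -0.001, 1.818]
force: [-0.4, 0.2, -1.3]
grip_width: 0.0152
```

```bash
python3 back.py .1306|tail -3;python3 mo.py
```

```text
pos [0.526  0.3287 0.1308] rpy [ 1.7997e+02 -5.0000e-02  1.0414e+02] clk 28.85 F [-0.4  0.2 -1.3] q [-0.93  0.67  0.42  1.72 -0.35  0.83 -0.1 ] w 0.0152
shift mm [0.08 0.03 0.25] units [0.003 0.001 0.01 ]  turn deg [ 0.03 -0.05 -0.01] units [ 0.0002 -0.0003 -0.0001]
final-frame shift mm [0.08 0.03 0.25]
F tool [ 0.3  -0.38  1.29] M tool [ 0.009  0.017 -0.003] M about world-tcp? [0.014 0.013 0.003]
```

Call:
{"name": "move_arm", "arguments": {
  "plan": [
    [0, 0, 0.016, 0, 0, 0],
    [0, 0, 0, 0, 0, 0],
    [0, 0, 0, 0, 0, 0]
  ]
}}

```text
clock: 29.15
position: [0.5261, 0.3288, 0.1306]
tool_rot: [3.141, -0.001, 1.818]
force: [-0.5, -0.1, 1.3]
grip_width: 0.0154
```

Call:
{"name": "move_arm", "arguments": {
  "plan": [
    [0, 0, 0, 0, 0, 0],
    [0, 0, 0, 0, 0, 0],
    [0, 0, 0, 0, 0, 0],
    [0, 0, 0, 0, 0, 0],
    [0, 0, 0, 0, 0, 0]
  ],
  "claw": -1
}}

```text
clock: 29.65
position: [0.526, 0.3287, 0.1304]
tool_rot: [3.141, -0.001, 1.818]
force: [0.9, 0.2, 0.0]
grip_width: 0.0846
```

```bash
python3 snap.py wrist w23 0 0 560 420 1.4 2
```

```text
pos [0.526  0.3287 0.1304] rpy [ 3.1410e+00 -9.0000e-04  1.8177e+00] clk 29.65 F [0.9 0.2 0. ] w 0.08456794968450579 q [-0.93  0.67  0.42  1.72 -0.35  0.83 -0.1 ]
```

View pics/w23.png

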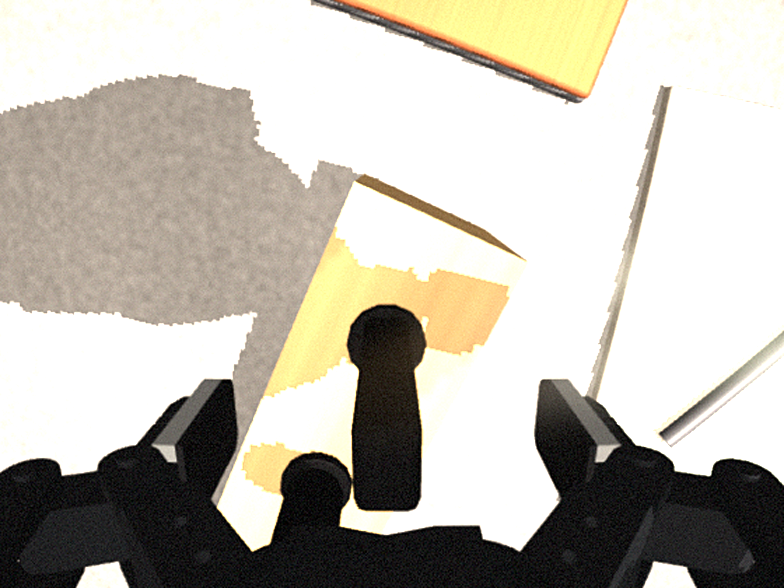

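Driver stands upright with its collar at (386,343), and the jaws are clear of it. Retreating straight up.

Call:
{"name": "move_arm", "arguments": {
  "plan": [
    [0, 0, -0.4, 0, 0, 0],
    [0, 0, -0.8, 0, 0, 0],
    [0, 0, -0.9, 0, 0, 0],
    [0, 0, -0.9, 0, 0, 0],
    [0, 0, -0.9, 0, 0, 0]
  ]
}}

```text
clock: 30.2
position: [0.526, 0.3285, 0.2297]
tool_rot: [3.141, -0.001, 1.817]
force: [-0.6, -0.4, 0.7]
grip_width: 0.0854
```

Call:
{"name": "move_arm", "arguments": {
  "plan": [
    [0, 0, -0.9, 0, 0, 0],
    [0, 0, -0.9, 0, 0, 0],
    [0, 0, -0.9, 0, 0, 0],
    [0, 0, -0.5, 0, 0, 0],
    [0, 0, 0, 0, 0, 0]
  ]
}}

```text
clock: 30.7
position: [0.5264, 0.3287, 0.3098]
tool_rot: [3.139, -0.002, 1.818]
force: [0.5, -0.8, -0.3]
grip_width: 0.0852
```

```bash
python3 snap.py scene s24 300 155 450 260 5 1.8;python3 snap.py top t24 0 0 560 420 1.4 1.5; python3 - <<'E'
import cv2,numpy as np
a=cv2.imread('pics/top0.png').astype(int);b=cv2.imread('pics/t24_raw.png').astype(int)
d=(np.abs(a-b).max(2)>40).astype(np.uint8)
n,l,s,c=cv2.connectedComponentsWithStats(d)
print([tuple(x) for x in s[1:] if x[4]>8])
t=cv2.imread('pics/t24_raw.png')[195:250,415:475];cv2.imwrite('pics/t24sel.png',cv2.resize(t,None,fx=8,fy=8,interpolation=cv2.INTER_CUBIC))
E
```

```text
pos [0.5264 0.3287 0.3098] rpy [ 3.1386e+00 -2.1000e-03  1.8175e+00] clk 30.7 F [ 0.5 -0.8 -0.3] w 0.08524488531922318 q [-0.99  0.49  0.51  1.54 -0.25  1.18 -0.19]
pos [0.526  0.3286 0.3083] rpy [ 3.1402e+00 -1.4000e-03  1.8177e+00] clk 30.75 F [ 0.4 -0.3 -1. ] w 0.08553397251364545 q [-0.99  0.49  0.51  1.54 -0.25  1.18 -0.19]
[(np.int32(0), np.int32(142), np.int32(114), np.int32(278), np.int32(19126)), (np.int32(125), np.int32(250), np.int32(13), np.int32(15), np.int32(153)), (np.int32(145), np.int32(281), np.int32(3), np.int32(7), np.int32(9)), (np.int32(160), np.int32(302), np.int32(6), np.int32(5), np.int32(10)), (np.int32(133), np.int32(310), np.int32(7), np.int32(3), np.int32(9)), (np.int32(144), np.int32(314), np.int32(4), np.int32(7), np.int32(9)), (np.int32(145), np.int32(317), np.int32(18), np.int32(12), np.int32(42)), (np.int32(131), np.int32(319), np.int32(7), np.int32(7), np.int32(13)), (np.int32(164), np.int32(320), np.int32(12), np.int32(16), np.int32(68)), (np.int32(147), np.int32(325), np.int32(21), np.int32(25), np.int32(101)), (np.int32(113), np.int32(329), np.in
[... 2022 characters left out ...]
p.int32(391), np.int32(9), np.int32(7), np.int32(19)), (np.int32(156), np.int32(391), np.int32(4), np.int32(5), np.int32(9)), (np.int32(164), np.int32(396), np.int32(9), np.int32(18), np.int32(42)), (np.int32(172), np.int32(396), np.int32(8), np.int32(7), np.int32(16)), (np.int32(190), np.int32(397), np.int32(8), np.int32(7), np.int32(20)), (np.int32(143), np.int32(404), np.int32(8), np.int32(6), np.int32(13)), (np.int32(188), np.int32(408), np.int32(7), np.int32(6), np.int32(16)), (np.int32(3), np.int32(411), np.int32(7), np.int32(5), np.int32(11)), (np.int32(147), np.int32(414), np.int32(10), np.int32(6), np.int32(18)), (np.int32(162), np.int32(414), np.int32(5), np.int32(6), np.int32(9))]
```

View pics/s24.png

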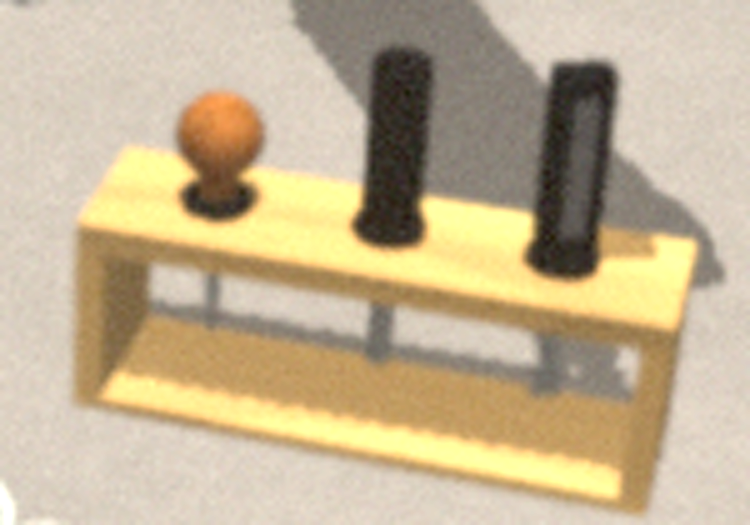

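View pics/t24.png

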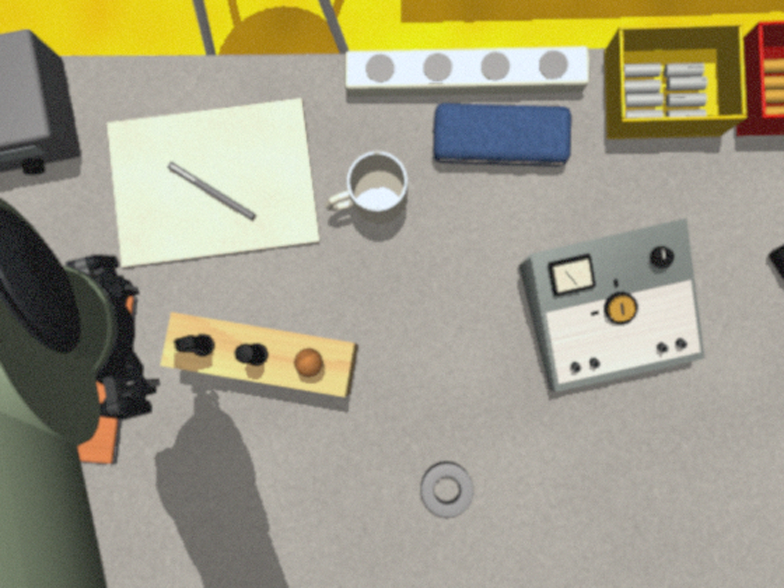

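View pics/t24sel.png

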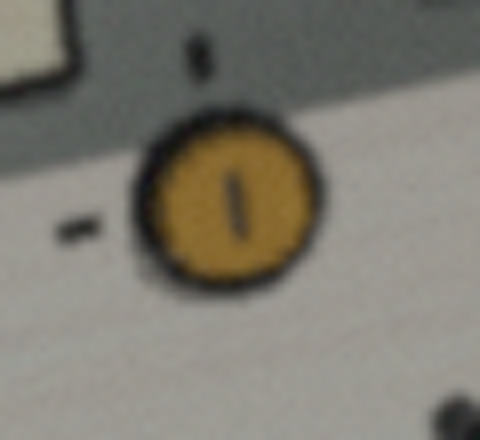

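The driver hangs upright as before. The slot points up at its mark, and only arm and shadow areas differ from the first picture. Handing in.

```bash
python3 -c "
from workcell import workorder
print(workorder.job_done())"
```

```text
the job is handed in; nothing more can be done
None
```

The bench supply is switched over and the screwdriver is back in its rack hole. I handed the job in at about 31 s; it reported no verdict.

**What I did:** I gripped the driver by its flats and seated the blade in the slot. I pressed the selector in to about 9–11 N and turned it clockwise until the slot stopped moving while the blade turned on. I then withdrew straight out and put the driver back in its own hole.

**Last checks:**
- **Turn:** the slot measured 88.6° and the panel's upper mark 88.8°, so it is at the stop within measuring error.
- **Sprung out:** the brass-to-bezel offset in the wrist picture was +0.03 px. I expected +0.23 px if out and −0.91 px if still in, so it reads as out, but by less than a pixel.
- **Driver:** it stands upright on its collar, as in the first pictures, and the open gripper is about 13 cm clear above it.
- **Other things:** the first and last top views showed no change at the mug, the pen or the other two tools.

**What failed or disagreed:**
- **Slot angle:** the automatic measurement failed on the last wrist picture, so the 88.6° comes from points I picked by hand.
- **Selector position:** the top camera put the selector about 3–4 mm from where the wrist camera did. I went by the wrist camera, and the fit confirmed it.
- **Stop torque:** the wrist torque never rose clearly at the stop, so the stop is judged from the pictures.

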